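# Refill the inclined tumbler dispenser

### The arm

A 7-joint arm with a two-finger parallel gripper is mounted at the origin on the work surface. World frame = base frame: x ahead of the robot, y to its left, z up, the work surface at z = 0. Lengths are in m, angles in rad, forces in N, time in s.
With the tool pointing down it reaches from about 0.4 to 0.85 m from the base axis. Payload 4.4 kg.
Tool frame: the origin (TCP) lies on the centre line of the jaws, within the pads' length; the fingertips stand env.nose_length ahead of it and the grasp point (between the pads) lies 8 mm behind it (env.nose_length is the distance from the TCP to the fingertips, in m); y points along the fingers, z is the direction in which the jaws open and shut, and the axes are right-handed (so a half turn about y gives the same grasp; the last joint's range is limited). The gripper opens to 94 mm and grips with 3 to 60 N. Pads are 16 mm wide; open, the fingers measure 119 mm over their backs; the gripper's body (75 mm by 177 mm) begins 78 mm behind the grasp point.
Start: joints at [-1.293, 0.628, 0.038, 1.517, -0.027, 0.996, -0.02], TCP at [0.219, 0.612, 0.216] pointing down, gripper open.
Joint ranges: [-3.06, 3.06], [-0.37, 2.12], [-1.25, 1.32], [0.18, 2.47], [-1.1, 4.24], [0.23, 1.98], [-2.94, 2.94]. Speed limits (rad/s): [2.57, 2.57, 3.14, 3.14, 3.14, 3.14, 3.14].

### API

Orientations are given as a unit quaternion [x, y, z, w].
In Python, from plant import env, read_camera, camera_params, hand_in, nets gives the robot as it stands.
- The arm moves only by the tool apply_moves, never from a script. Its argument "steps" is one flat list of numbers, 7 for each row, row after row: the turn, a rotation vector about the tool's x, y, z in units of 5 degrees (1.0 is 5 degrees), then the shift along the tool's x, y, z in units of 25 mm (1.0 is 25 mm), then the opening, from -1 (shut) to 1 (fully open). A call has 1 to 8 rows; each row shifts and turns the commanded pose from where the row before left it, along the tool's axes as they then stand; what a row does not reach is not made up. A row lasts 1/10 s, in which the tool goes at most 50 mm and 8.59 degrees, less where a joint would pass 70% of its speed; a pose out of reach is approached as far as the arm can. A call is refused whole if a number of a shift passes 1 or a number of a turn 1, either way. A call with a gripper value outside its range is refused whole. The fingers move at their own pace and stop on an object; "squeeze" is the grip in N (left out, the last holds). Time passes only in rows, so rows that do not move let the fingers close. It gives the time, the measured TCP pose, the force and the opening at its end, in the units of the state.
- env.get_obs(): the state, without advancing time (a new reading comes with each control period).
- read_camera(name): name is "side" or "top"; returns the picture (420x560x3 uint8, red, green, blue); there is no depth.
- camera_params(name): a dict with "fov_y" (degrees; the focal length in pixels is half the picture's height over the tangent of half this angle, whatever the lens; pixels are square), "cx", "cy" (the principal point, pixels), "world_from_camera" (4x4, takes a point from camera to world coordinates). Camera axes: x right, y down, z forward; pixel columns grow to the right and rows downward; lengths in m; the calibration is good to about 2 mm. A picture is of the moment at which its call begins. camera_params takes no time and is no camera call.
- hand_in(): hands the job in, once; it reports no verdict.
Trained networks look in the newest picture that a camera, given by its name, has taken for a name from the list of things; names that differ only in an ending like _2 or _b are one class to them, and where a whole thing is asked for, a point or a joint stands for the part that bears it (a point fixed in the world has none). Each returns a list of dicts, best first, with "score" (0 to 1); they miss things now and then, are a little off and sometimes report something else, mostly with a low value. They report only what shows in the picture. A call takes as long as a camera call.
- nets.find_in(camera, query): "box" ([centre column, centre row, width, height] in pixels, round what is visible of it).
- nets.masks_of(camera, query): "region" (420x560 bool, what is visible of it) and "box" ([centre column, centre row, width, height] in pixels, round what is visible of it).
The state is a dict: "t": time; "qpos": joint angles; "dq": joint speeds; "joint_efforts": joint torques, N m; "eef_pos": TCP position; "tcp_rot": TCP orientation; "wrist_force": force on the tool from outside, world axes, zero at the start; "wrist_torque": the same for the moment, N m; "opening": opening from 0.0 (shut) to 1.0 (fully open).
Only numpy, scipy, OpenCV 4.12 (cv2) and the standard library are available. Lean on these libraries where they do the work, as an engineer would, in place of code of your own. Each camera call takes 0.05 s, during which the arm holds its last target.

### The job

Refill the inclined dispenser tube with the three small washed tumblers from the drip tray: feed them in one at a time, rim first, each one nesting over the foot of the one before and pushing it deeper, and finish by pressing the stack fully home, so that the follower is at the bottom of the tube and only the foot of the last tumbler stands out. Leave everything else on the counter standing where it is.

Things in the scene. Friction and masses are not known exactly. Their poses are not given: they have to be found in the camera images.
- cup1_center (a point): clear dotted plastic tumbler, rim down in the tray, one of three alike: 80 mm tall, conical, 63 mm across at the rim, 40 at the flat foot, 44 across 14 mm from the foot, 55 g. Hollow for 56 mm from the rim. Pushed rim first over another's foot, it seats with its foot 24 mm beyond the other's. Point: on the axis, 40 mm from rim and foot; z axis from rim to foot (up at the start)
- cup2_center (a point): second small tumbler, just like cup1_center
- cup3_center (a point): third small tumbler, just like cup1_center
- tube: round aluminium dispenser tube, fixed, leaning 30 degrees from vertical on a steel stand 125 mm wide, mouth up and facing roughly -y, lower end closed. Inner diameter 72 mm, outer 80 (thin black collar, 91 across, at the mouth), 150 long. Origin: centre of the mouth, 170 mm above the counter; z axis: along the tube, out of the mouth; y axis: level, across the tube
- follower (a joint): travel of the grey follower in the tube, m: 0 to 0.012 at the start, 0.084 at the bottom stop, growing as it is pushed in. Stiff: moves at about 4 N, stays where left, no spring. At 0 its flange is 30 mm below the mouth. The first tumbler nests over its nose (40 mm high, 56 to 38 across), rim on the flange. With n tumblers the last foot is 80 + 24 (n - 1) mm above the flange
- tray: steel drip tray, fixed, 220 (x) by 290 mm (y), rim 14 mm high, inner floor 4 mm above the counter; origin: centre of its underside. Tray and dispenser may swap sides. In it stand the three tumblers mixed with flask, big tumbler and jar, 80 to 110 mm apart
- flask: blue bullet-shaped vacuum flask, 66 mm across, 191 mm tall, upright in the tray; origin: centre of its underside. Bystander
- big_tumbler: big dotted tumbler, the right way up in the tray, 115 mm tall, 76 mm across at the rim, 54 at the foot, too wide for the tube; origin: centre of its underside. Bystander
- jar: small glass jar with a grey-blue lid, 58 mm across, 66 mm tall, in the tray; origin: centre of its underside. Bystander
- jug: ribbed glass jug on a green foot, 134 mm tall, 74 mm across with a short lip, on the counter beyond the dispenser; origin: centre of its underside. Bystander
- shaker: glass sugar shaker with a steel top, 52 mm across, 122 mm tall, on the counter on the robot's side of the dispenser; origin: centre of its underside. Bystander
- caddy: round metal tea caddy, 69 mm across, 93 mm tall, on the counter behind the tube's closed end; origin: centre of its underside. Bystander

How it is judged:
On the way, in this order (a step that is already met when the one before it is completed fails the run):
1. a first tumbler sits rim first in the mouth of the tube, in line with it, its foot no more than 55 mm proud of the mouth (((z of cup1_center in the frame of tube between -0.095 and 0.015 m and angle between the z axis of cup1_center and the z axis of tube, either way round below 0.2 rad and angle between cup1_center's own z axis and vertical below 0.9 rad and x of cup1_center in the frame of tube between -0.014 and 0.014 m and y of cup1_center in the frame of tube between -0.014 and 0.014 m) or (z of cup2_center in the frame of tube between -0.095 and 0.015 m and angle between the z axis of cup2_center and the z axis of tube, either way round below 0.2 rad and angle between cup2_center's own z axis and vertical below 0.9 rad and x of cup2_center in the frame of tube between -0.014 and 0.014 m and y of cup2_center in the frame of tube between -0.014 and 0.014 m) or (z of cup3_center in the frame of tube between -0.095 and 0.015 m and angle between the z axis of cup3_center and the z axis of tube, either way round below 0.2 rad and angle between cup3_center's own z axis and vertical below 0.9 rad and x of cup3_center in the frame of tube between -0.014 and 0.014 m and y of cup3_center in the frame of tube between -0.014 and 0.014 m))), for 0.1 s.
2. a second one is nested over it and has pushed it deeper, again with the foot no more than 55 mm proud ((((z of cup1_center in the frame of tube between -0.095 and 0.015 m and angle between the z axis of cup1_center and the z axis of tube, either way round below 0.2 rad and angle between cup1_center's own z axis and vertical below 0.9 rad and x of cup1_center in the frame of tube between -0.014 and 0.014 m and y of cup1_center in the frame of tube between -0.014 and 0.014 m) and (z of cup2_center in the frame of tube between -0.095 and 0.015 m and angle between the z axis of cup2_center and the z axis of tube, either way round below 0.2 rad and angle between cup2_center's own z axis and vertical below 0.9 rad and x of cup2_center in the frame of tube between -0.014 and 0.014 m and y of cup2_center in the frame of tube between -0.014 and 0.014 m)) or ((z of cup1_center in the frame of tube between -0.095 and 0.015 m and angle between the z axis of cup1_center and the z axis of tube, either way round below 0.2 rad and angle between cup1_center's own z axis and vertical below 0.9 rad and x of cup1_center in the frame of tube between -0.014 and 0.014 m and y of cup1_center in the frame of tube between -0.014 and 0.014 m) and (z of cup3_center in the frame of tube between -0.095 and 0.015 m and angle between the z axis of cup3_center and the z axis of tube, either way round below 0.2 rad and angle between cup3_center's own z axis and vertical below 0.9 rad and x of cup3_center in the frame of tube between -0.014 and 0.014 m and y of cup3_center in the frame of tube between -0.014 and 0.014 m)) or ((z of cup2_center in the frame of tube between -0.095 and 0.015 m and angle between the z axis of cup2_center and the z axis of tube, either way round below 0.2 rad and angle between cup2_center's own z axis and vertical below 0.9 rad and x of cup2_center in the frame of tube between -0.014 and 0.014 m and y of cup2_center in the frame of tube between -0.014 and 0.014 m) and (z of cup3_center in the frame of tube between -0.095 and 0.015 m and angle between the z axis of cup3_center and the z axis of tube, either way round below 0.2 rad and angle between cup3_center's own z axis and vertical below 0.9 rad and x of cup3_center in the frame of tube between -0.014 and 0.014 m and y of cup3_center in the frame of tube between -0.014 and 0.014 m)))), for 0.1 s.
At the end, for the whole second after the job is handed in: All three small tumblers lie nested in the tube, foot outwards: each centre within 14 mm of the tube's axis in its x and in its y and at least 18 mm below the mouth, each axis within 0.2 rad of the tube's; the follower is within 5 mm of the bottom of its travel (joint above 0.079 m) (z of cup1_center in the frame of tube between -0.095 and -0.018 m and angle between the z axis of each of cup1_center, cup2_center, cup3_center and the z axis of tube, either way round below 0.2 rad and angle between each of cup1_center, cup2_center, cup3_center's own z axis and vertical below 0.9 rad and x of cup1_center in the frame of tube between -0.014 and 0.014 m and y of cup1_center in the frame of tube between -0.014 and 0.014 m and z of cup2_center in the frame of tube between -0.095 and -0.018 m and x of cup2_center in the frame of tube between -0.014 and 0.014 m and y of cup2_center in the frame of tube between -0.014 and 0.014 m and z of cup3_center in the frame of tube between -0.095 and -0.018 m and x of cup3_center in the frame of tube between -0.014 and 0.014 m and y of cup3_center in the frame of tube between -0.014 and 0.014 m and value of joint follower above 0.079 m); the robot touches nothing.
It fails at once if one of the other things (flask, big tumbler, jar) is shoved more than 30 mm or tipped over (distance of any of flask, big_tumbler, jar from where it was at the start of the episode above 0.03 m or angle between any of flask, big_tumbler, jar's own z axis and vertical above 0.5 rad).
It fails at once if one of the other things (jug, shaker, caddy) is shoved more than 30 mm or tipped over (distance of any of jug, shaker, caddy from where it was at the start of the episode above 0.03 m or angle between any of jug, shaker, caddy's own z axis and vertical above 0.5 rad).
It also fails if it takes over 72 s, if anything falls off the work surface, if the arm or the gripper's body presses on something with over 40 N, if the wrist force passes 120 N, or if a joint passes its speed limit or range.

## Working session

There is one attempt and no reset: what is moved stays moved. The work goes in short steps, Python scripts to look and compute and a tool call to move; the robot and the scene stay as the last step left them, time stands still between calls to the robot, and variables do not carry over. Pictures are saved under pics/ and viewed, and the job is handed in when it is done.

Besides the shell and the picture viewer there is one more tool, called after "Emit:" in YAML: its name, and indented under it one key for each argument. apply_moves: Moves the arm, as the interface text tells. Its arguments: {"type":"object","properties":{"steps":{"type":"array"},"squeeze":{"type":"number"}},"required":["steps"]}

```bash
mkdir -p pics; ls; python3 - <<'E'
from plant import env, read_camera, camera_params, nets
import cv2, numpy as np
o=env.get_obs(); print({k:np.round(v,3) for k,v in o.items()}, env.nose_length)
for c in ("side","top"):
    im=read_camera(c); cv2.imwrite(f"pics/{c}0.png",im[:,:,::-1]); p=camera_params(c); print(c,p)
E
```

```text
pics
{'t': np.float64(0.0), 'qpos': array([-1.293,  0.629,  0.038,  1.518, -0.027,  0.996, -0.02 ]), 'dq': array([-0.001,  0.001, -0.   , -0.   , -0.001, -0.001,  0.   ]), 'joint_efforts': array([-1.0000e-03, -5.4973e+01,  1.1440e+00, -1.8663e+01, -5.2000e-02,
        2.4000e-02,  0.0000e+00]), 'eef_pos': array([0.219, 0.611, 0.216]), 'tcp_rot': array([ 0.697, -0.121,  0.121, -0.696]), 'wrist_force': array([-0.077, -0.439,  0.898]), 'wrist_torque': array([-0.032,  0.036,  0.002]), 'opening': np.float64(0.998)} 0.011
side {'fov_y': 55.98157617041787, 'cx': 277.5238498102695, 'cy': 207.96680874065885, 'world_from_camera': array([[ 0.98589652, -0.11203257,  0.12432517,  0.42831209],
       [-0.1666672 , -0.5899361 ,  0.79006167, -0.60103984],
       [-0.01516873, -0.79963998, -0.6002881 ,  0.57548718],
       [ 0.        ,  0.        ,  0.        ,  1.        ]])}
top {'fov_y': 49.85576441024189, 'cx': 277.7113516947217, 'cy': 213.41620703261273, 'world_from_camera': array([[ 0.01823366, -0.99543736,  0.09365896,  0.440748  ],
       [-0.99981794, -0.01868005, -0.00389163,  0.02370463],
       [ 0.00562342, -0.09357095, -0.99559673,  1.14081848],
       [ 0.        ,  0.        ,  0.        ,  1.        ]])}
```

View pics/side0.png

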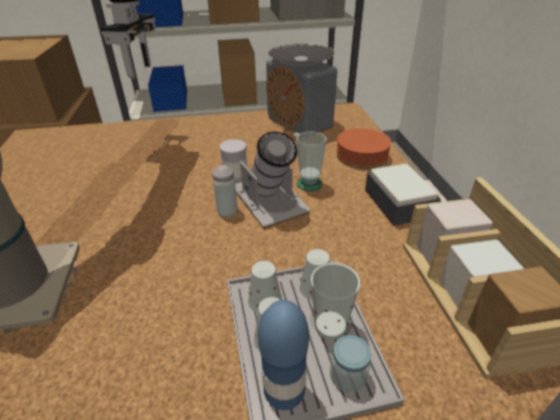

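View pics/top0.png

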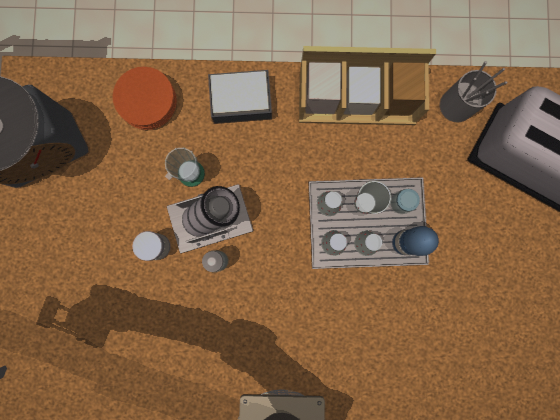

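```bash
python3 - <<'E'
import cv2, numpy as np
a=cv2.imread("pics/side0.png")[225:420,215:405]; b=cv2.imread("pics/top0.png")[170:275,300:440]
c=cv2.imread("pics/top0.png")[140:280,125:265]
cv2.imwrite("pics/side0z.png",cv2.resize(a,None,fx=3,fy=3,interpolation=2))
cv2.imwrite("pics/top0z.png",cv2.resize(b,None,fx=5,fy=5,interpolation=2))
cv2.imwrite("pics/top0tube.png",cv2.resize(c,None,fx=4,fy=4,interpolation=2))
from plant import nets
for cam in("side","top"):
  for q in("cup1_center","tube","tray","big_tumbler","flask","jar","jug","shaker","caddy","follower"):
    print(cam,q,[(np.round(d["box"],1).tolist(),round(float(d["score"]),2)) for d in nets.find_in(cam,q)])
E
```

```text
side cup1_center [([264.4, 322.8, 27.3, 53.5], 0.83), ([282.8, 354.8, 47.7, 115.3], 0.29)]
side tube [([272.4, 163.2, 44.4, 66.8], 0.58)]
side tray [([316.9, 341.0, 179.8, 150.4], 0.67)]
side big_tumbler [([335.4, 300.9, 50.3, 80.1], 0.81)]
side flask [([284.1, 355.4, 52.5, 114.9], 0.7)]
side jar [([348.4, 364.6, 42.0, 60.1], 0.72)]
side jug [([309.6, 162.1, 34.6, 58.1], 0.79)]
side shaker [([224.7, 190.2, 25.0, 56.1], 0.57)]
side caddy [([233.5, 159.9, 23.8, 41.7], 0.87)]
side follower [([275.0, 152.9, 24.4, 23.1], 0.91)]
top cup1_center [([367.6, 242.5, 25.5, 26.6], 0.96)]
top tube [([211.4, 212.2, 57.4, 50.8], 0.85)]
top tray [([368.6, 222.2, 120.5, 90.9], 0.68), ([331.2, 200.7, 29.7, 27.7], 0.22)]
top big_tumbler [([373.0, 195.5, 38.2, 30.8], 0.76)]
top flask [([413.6, 242.5, 49.4, 29.2], 0.58)]
top jar [([404.9, 201.5, 30.8, 23.8], 0.8), ([411.9, 244.7, 48.2, 26.6], 0.23)]
top jug [([185.6, 167.7, 41.7, 35.4], 0.79), ([327.9, 200.3, 24.9, 29.6], 0.62)]
top shaker [([214.3, 263.6, 24.5, 21.9], 0.64), ([367.1, 242.0, 22.8, 27.4], 0.26)]
top caddy [([151.8, 245.7, 44.3, 33.0], 0.72)]
top follower [([218.4, 209.3, 23.7, 26.0], 0.92)]
```

```bash
sleep 0
```

```text
(no output)
```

View pics/side0z.png

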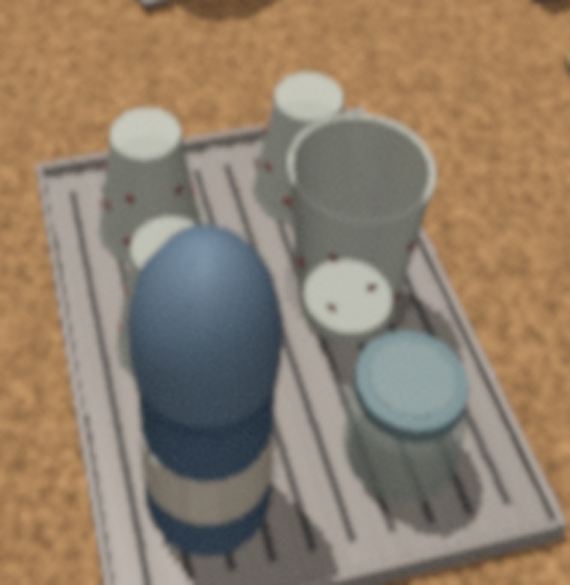

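View pics/top0z.png

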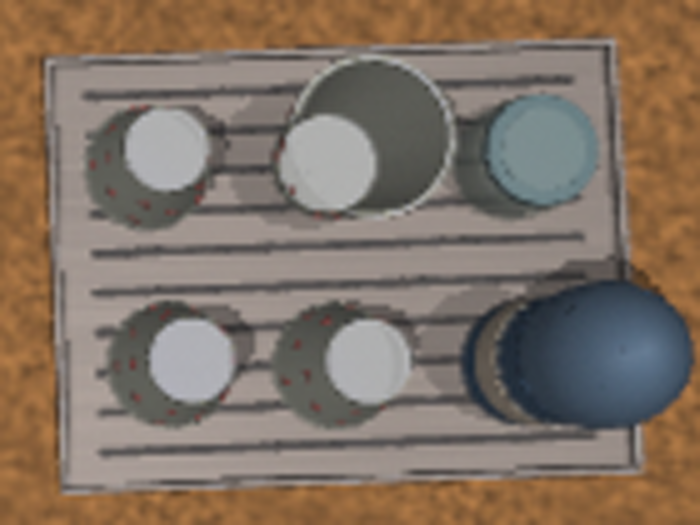

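View pics/top0tube.png

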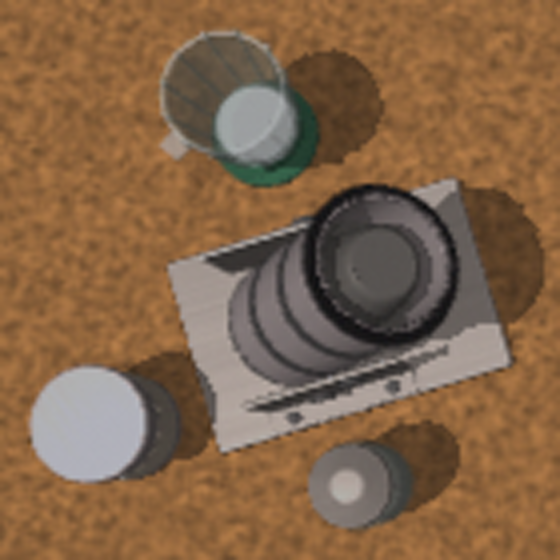

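```bash
cat > h.py <<'E'
import numpy as np
from plant import camera_params
P={c:camera_params(c) for c in("side","top")}
def ray(c,u,v):
    p=P[c]; f=210/np.tan(np.radians(p["fov_y"]/2)); T=p["world_from_camera"]
    d=T[:3,:3]@np.array([(u-p["cx"])/f,(v-p["cy"])/f,1]); return T[:3,3],d/np.linalg.norm(d)
def atz(c,u,v,z):
    o,d=ray(c,u,v); return o+d*(z-o[2])/d[2]
def proj(c,X):
    p=P[c]; f=210/np.tan(np.radians(p["fov_y"]/2)); T=p["world_from_camera"]
    q=T[:3,:3].T@(np.asarray(X)-T[:3,3]); return np.array([p["cx"]+f*q[0]/q[2],p["cy"]+f*q[1]/q[2]])
def tri(a,b):
    o1,d1=ray("side",*a);o2,d2=ray("top",*b)
    s=np.linalg.lstsq(np.c_[d1,-d2],o2-o1,rcond=None)[0]
    x,y=o1+s[0]*d1,o2+s[1]*d2; return (x+y)/2,np.linalg.norm(x-y)
E
python3 - <<'E'
from h import *
np.set_printoptions(precision=4,suppress=True)
for n,s,t,z in [("A",(317.7,257.7),(333.4,199.8),.084),("B",(263.3,269.7),(338.4,242),.084),("C",(271,305),(373.8,242.2),.084),("mouth",(277,149),(220,206.2),.170),("jarlid",(412/3+215,380/3+225),(541/5+300,150/5+170),.07)]:
    print(n,tri(s,t),atz("top",*t,z),atz("side",*s,z))
# tray corners top, z=.014
for u,v in[(45,58),(613,40),(642,470),(65,492)]: print("tray",atz("top",u/5+300,v/5+170,.014))
for u,v in[(40,165),(360,110),(562,530)]: print("trayS",atz("side",u/3+215,v/3+225,.014))
for u,v in[(168,265),(455,180),(512,362),(222,452)]: print("stand",atz("top",u/4+125,v/4+140,.004))
for n,u,v,z in [("shaker",347,487,.122),("caddy",90,424,.093),("jug",225,92,.134)]: print(n,atz("top",u/4+125,v/4+140,z))
print(atz("top",374/1,197,.119),atz("top",421,240,.195))
E
```

```text
A (array([ 0.5754, -0.1113,  0.0832]), np.float64(0.0008325661040378592)) [ 0.5749 -0.1111  0.084 ] [ 0.5756 -0.1121  0.084 ]
B (array([ 0.4762, -0.1235,  0.0839]), np.float64(0.000957775609320376)) [ 0.4757 -0.1235  0.084 ] [ 0.4767 -0.1237  0.084 ]
C (array([ 0.4771, -0.2052,  0.089 ]), np.float64(0.000879748549755404)) [ 0.4768 -0.2063  0.084 ] [ 0.478  -0.2012  0.084 ]
mouth (array([0.5464, 0.1451, 0.1669]), np.float64(0.0012986778569237809)) [0.5454 0.1448 0.17  ] [0.5461 0.1395 0.17  ]
jarlid (array([ 0.5806, -0.2925,  0.0685]), np.float64(0.0018160287992142936)) [ 0.5796 -0.2918  0.07  ] [ 0.5811 -0.2935  0.07  ]
tray [ 0.6288 -0.0581  0.014 ]
tray [ 0.6435 -0.3453  0.014 ]
tray [ 0.4276 -0.3572  0.014 ]
tray [ 0.4116 -0.0706  0.014 ]
trayS [ 0.4141 -0.0704  0.014 ]
trayS [ 0.6277 -0.0597  0.014 ]
trayS [ 0.6428 -0.3487  0.014 ]
stand [0.5606 0.2994 0.004 ]
stand [0.6183 0.1196 0.004 ]
stand [0.5033 0.0807 0.004 ]
stand [0.4436 0.2608 0.004 ]
shaker [0.4251 0.1655 0.122 ]
caddy [0.4581 0.319  0.093 ]
jug [0.6458 0.2397 0.134 ]
[ 0.5786 -0.1993  0.119 ] [ 0.4794 -0.2811  0.195 ]
```

```bash
cat >> h.py <<'E'
from scipy.spatial.transform import Rotation as Rot
AZ=np.radians(-72.0)
a=np.array([.5*np.cos(AZ),.5*np.sin(AZ),np.cos(np.pi/6)])
M=np.array([.546,.1447,.170])
ty=np.array([-np.sin(AZ),np.cos(AZ),0]) # level, across
def frame(y,z):
    y=np.array(y,float);y/=np.linalg.norm(y);z=np.array(z,float);z-=y*(y@z);z/=np.linalg.norm(z);return np.c_[np.cross(y,z),y,z]
E
python3 - <<'E'
from h import *
from plant import env,read_camera
import cv2
np.set_printoptions(precision=4,suppress=True)
o=env.get_obs();R=Rot.from_quat(o["tcp_rot"]).as_matrix();print(R)
for y,z in[((0,0,-1),(1,0,0)),((0,0,-1),(0,1,0)),(-a,ty),(-a,-ty)]:
    print(y,z,np.degrees((Rot.from_matrix(R.T@frame(y,z))).as_rotvec()))
# overlay model
for c in("side","top"):
    im=cv2.imread(f"pics/{c}0.png"); k=3; 
    u0,v0=(215,120) if c=="side" else (150,150)
    im=cv2.resize(im[v0:v0+140,u0:u0+140],None,fx=4,fy=4,interpolation=2)
    b=np.cross(a,ty)
    def circ(C,r,col):
        pts=np.array([proj(c,C+r*(np.cos(t)*b+np.sin(t)*ty)) for t in np.linspace(0,6.283,80)])
        cv2.polylines(im,[np.int32((pts-[u0,v0]+.5)*4)],True,col,1)
    circ(M,.0455,(0,255,0));circ(M,.036,(0,255,255));circ(M-.15*a,.04,(255,0,0));circ(M-.01*a,.04,(255,255,0))
    cv2.imwrite(f"pics/{c}ov.png",im)
# flask
b=0
for n,X in [("flask",(.479,-.283,0.1)),("flasktop",(.479,-.283,.195))]: print(n,proj("top",X),proj("side",X))
E
```

```text
[[ 0.9415  0.      0.3371]
 [-0.3371  0.0001  0.9415]
 [-0.     -1.      0.0001]]
(0, 0, -1) (1, 0, 0) [-0.0027 70.2985 -0.002 ]
(0, 0, -1) (0, 1, 0) [ -0.0032 -19.7015   0.0005]
[-0.1545  0.4755 -0.866 ] [0.9511 0.309  0.    ] [13.6798 51.0652 27.8676]
[-0.1545  0.4755 -0.866 ] [-0.9511 -0.309  -0.    ] [  33.2763 -124.1958  -16.3348]
flask [408.5685 241.6465] [280.5645 343.9734]
flasktop [421.9008 240.2239] [279.7497 298.1718]
```

View pics/sideov.png

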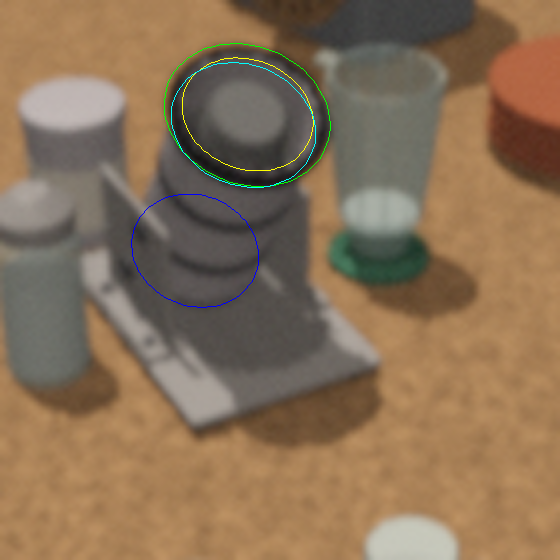

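View pics/topov.png

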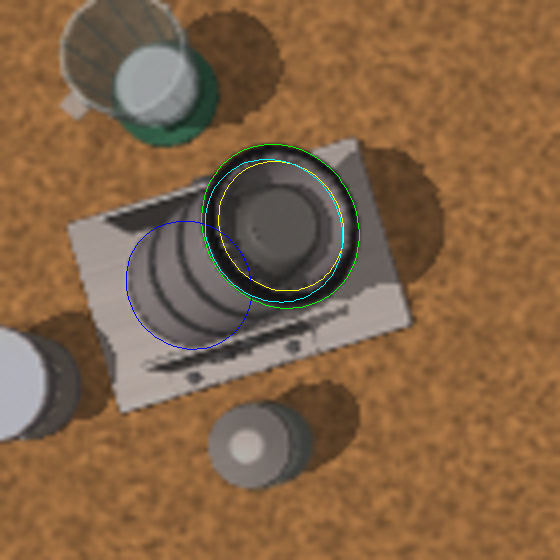

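Emit:
apply_moves:
  steps: [0,1,0,0,-0.2,0,0.5,0,1,0,0,-0.2,0,0.5,0,1,0,0,-0.2,0,0.5,0,1,0,0,-0.2,0,0.5,0,1,0,0,-0.2,0,0.5,0,1,0,0,-0.2,0,0.5,0,1,0,0,-0.2,0,0.5,0,1,0,0,-0.2,0,0.5]
  squeeze: 25

```text
t: 1.9
eef_pos: [0.219, 0.612, 0.2567]
tcp_rot: [-0.613, 0.353, -0.353, 0.613]
wrist_force: [0.8, -0.2, -0.4]
opening: 0.749
```

Emit:
apply_moves:
  steps: [0,1,0,0,0,0,0.5,0,1,0,0,0,0,0.5,0,1,0,0,0,0,0.5,0,1,0,0,0,0,0.5,0,1,0,0,0,0,0.5,0,1,0,0,0,0,0.5]

```text
t: 2.5
eef_pos: [0.2189, 0.612, 0.2565]
tcp_rot: [0.501, -0.5, 0.499, -0.5]
wrist_force: [-0.8, -0.2, 0.4]
opening: 0.75
```

Emit:
apply_moves:
  steps: [0,0,0,1,0,0.8,0.5,0,0,0,1,0,0.8,0.5,0,0,0,1,0,0.8,0.5,0,0,0,1,0,0.8,0.5,0,0,0,1,0,0.8,0.5,0,0,0,1,0,0.8,0.5,0,0,0,1,0,0.8,0.5,0,0,0,1,0,0.8,0.5]

```text
t: 3.3
eef_pos: [0.3808, 0.4119, 0.2566]
tcp_rot: [-0.501, 0.499, -0.499, 0.501]
wrist_force: [0.2, 0.9, -0.4]
opening: 0.746
```

Emit:
apply_moves:
  steps: [0,0,0,1,0,0.5,0.5,0,0,0,1,0,0.5,0.5,0,0,0,1,0,0.5,0.5,0,0,0,1,0,0.5,0.5,0,0,0,1,0,0.5,0.5,0,0,0,1,0,0.5,0.5,0,0,0,1,0,0.5,0.5,0,0,0,1,0,0.4,0.5]

```text
t: 4.1
eef_pos: [0.4794, 0.2123, 0.2567]
tcp_rot: [-0.501, 0.499, -0.499, 0.502]
wrist_force: [-0.1, 0.0, -0.2]
opening: 0.753
```

Emit:
apply_moves:
  steps: [0,0,0,1,0,0,0.5,0,0,0,1,0,0,0.5,0,0,0,1,0,0,0.5,0,0,0,1,0,0,0.5,0,0,0,1,0,0,0.5,0,0,0,1,0,0,0.5,0,0,0,1,0,0,0.5,0,0,0,1,0,0,0.5]

```text
t: 4.9
eef_pos: [0.4797, 0.0124, 0.2567]
tcp_rot: [-0.501, 0.499, -0.499, 0.502]
wrist_force: [-1.0, -0.9, -0.4]
opening: 0.751
```

Emit:
apply_moves:
  steps: [0,0,0,1,0,0,0.5,0,0,0,1,0.5,0,0.5,0,0,0,1,1,0,0.5,0,0,0,1,1,0,0.5,0,0,0,1,1,0,0.5,0,0,0,0.4,1,0,0.5,0,0,0,0,0,0,0.5,0,0,0,0,0,0,0.5]

```text
t: 5.7
eef_pos: [0.4804, -0.1213, 0.1442]
tcp_rot: [0.501, -0.499, 0.498, -0.501]
wrist_force: [-1.1, 0.5, 0.6]
opening: 0.749
```

Emit:
apply_moves:
  steps: [0,0,0,0.09,0.8,-0.17,0.5,0,0,0,0,0.8,0,0.5,0,0,0,0,0.8,0,0.5,0,0,0,0,0.8,0,0.5,0,0,0,0,0.1,0,0.5,0,0,0,0,0,0,0.5]

```text
t: 6.3
eef_pos: [0.477, -0.1232, 0.0623]
tcp_rot: [-0.501, 0.498, -0.499, 0.502]
wrist_force: [-0.2, -0.4, 0.3]
opening: 0.748
```

```bash
cat > look.py <<'E'
import sys,cv2
from plant import read_camera
n=sys.argv[1]
for arg in sys.argv[2:]:
    c,u,v,w,hh,k=arg.split(",");u,v,w,hh,k=map(int,(u,v,w,hh,k))
    im=read_camera(c)[:,:,::-1]; cv2.imwrite(f"pics/{n}_{c}.png",im)
    cv2.imwrite(f"pics/{n}_{c}z.png",cv2.resize(im[v:v+hh,u:u+w],None,fx=k,fy=k,interpolation=2))
E
python3 look.py g1 side,200,140,220,200,3
```

```text
(no output)
```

View pics/g1_sidez.png

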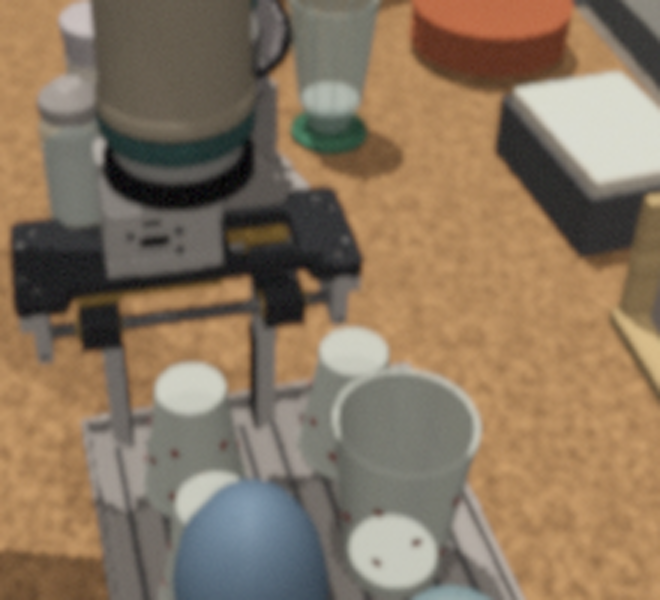

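Emit:
apply_moves:
  steps: [0,0,0,0,0,0,-0.2,0,0,0,0,0,0,-0.2,0,0,0,0,0,0,-0.2,0,0,0,0,0,0,-0.2,0,0,0,0,0,0,-0.2]
  squeeze: 20

```text
t: 6.85
eef_pos: [0.4767, -0.124, 0.0618]
tcp_rot: [-0.501, 0.498, -0.499, 0.502]
wrist_force: [-0.5, 1.2, 4.3]
opening: 0.518
```

Emit:
apply_moves:
  steps: [0,0,0,0,-0.2,0,-0.2,0,0,0,0,-0.4,0,-0.2,0,0,0,0,-0.8,0,-0.2,0,0,0,0,-0.8,0,-0.2,0,0,0,0,-0.6,0,-0.2,0,0,0,0,0,0,-0.2]

```text
t: 7.45
eef_pos: [0.4774, -0.1243, 0.1335]
tcp_rot: [-0.501, 0.498, -0.5, 0.502]
wrist_force: [0.8, 0.1, 0.1]
opening: 0.52
```

```bash
python3 look.py l1 side,180,100,220,200,3
```

```text
(no output)
```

View pics/l1_sidez.png

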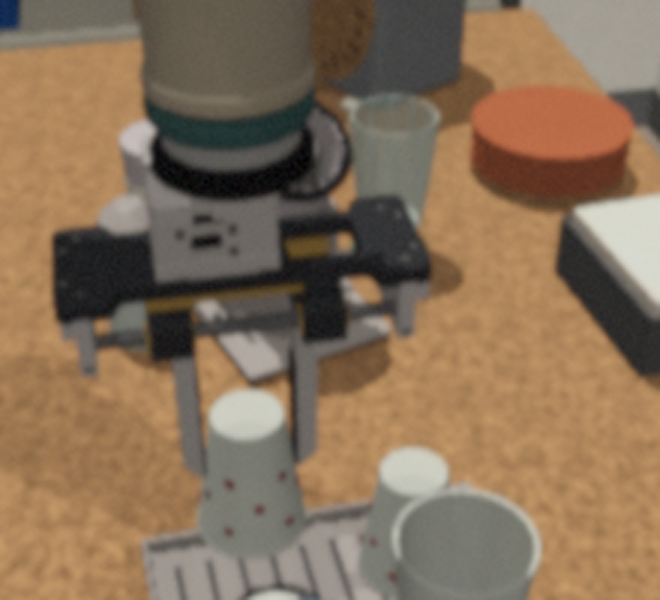

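```bash
cat >> h.py <<'E'
def goal(Rg,pg,o=None):
    from plant import env
    o=o or env.get_obs(); R=Rot.from_quat(o["tcp_rot"]).as_matrix()
    rv=np.degrees(Rot.from_matrix(R.T@Rg).as_rotvec())/5
    d=np.asarray(pg)-o["eef_pos"]
    print("turn(5deg)",np.round(rv,2),"shift now-axes",np.round(R.T@d/.025,2),"goal-axes",np.round(Rg.T@d/.025,2),"world",np.round(d,4))
E
python3 - <<'E'
from h import *
print(proj("side",(.4772,-.1243,.1557)))
goal(frame(-a,ty),M+.093*a)
E
```

```text
[262.0297251  238.44081214]
turn(5deg) [-0.95 -3.45  5.96] shift now-axes [-8.96 -4.72  3.4 ] goal-axes [-8.86 -0.34  5.96] world [0.0837 0.2244 0.1181]
```

Emit:
apply_moves:
  steps: [0,0,0,0,-1,0,-0.2,0,0,0,0,-1,0,-0.2,0,0,0,0,-1,0,-0.2,0,0,0,0,-1,0,-0.2,0,0,0,0,-1,0,-0.2,0,0,0,0,0,0,-0.2]

```text
t: 8.1
eef_pos: [0.4776, -0.1244, 0.2583]
tcp_rot: [-0.5, 0.497, -0.5, 0.502]
wrist_force: [0.6, -1.2, -0.2]
opening: 0.519
```

Emit:
apply_moves:
  steps: [-0.14,-0.49,0.85,0,0,0,-0.2,-0.14,-0.49,0.85,0,0,0,-0.2,-0.14,-0.49,0.85,0,0,0,-0.2,-0.14,-0.49,0.85,0,0,0,-0.2,-0.14,-0.49,0.85,0,0,0,-0.2,-0.14,-0.49,0.85,0,0,0,-0.2,-0.14,-0.49,0.85,0,0,0,-0.2,0,0,0,0,0,0,-0.2]

```text
t: 8.9
eef_pos: [0.4755, -0.1257, 0.2533]
tcp_rot: [-0.445, 0.554, -0.253, 0.657]
wrist_force: [0.1, -0.7, -1.5]
opening: 0.52
```

```bash
python3 - <<'E'
from h import *
goal(frame(-a,ty),M+.1*a)
E
```

```text
turn(5deg) [ 0.06 -0.1  -0.04] shift now-axes [-6.53  3.58  5.99] goal-axes [-6.49  3.59  6.03] world [0.086  0.2228 0.0033]
```

Emit:
apply_moves:
  steps: [0.06,-0.1,-0.04,-0.93,0,0.86,-0.2,0,0,0,-0.93,0,0.86,-0.2,0,0,0,-0.93,0.2,0.86,-0.2,0,0,0,-0.93,0.4,0.86,-0.2,0,0,0,-0.93,0.8,0.86,-0.2,0,0,0,-0.93,0.8,0.86,-0.2,0,0,0,-0.93,0.8,0.86,-0.2,0,0,0,0,0,0,-0.2]

```text
t: 9.7
eef_pos: [0.5622, 0.1004, 0.2719]
tcp_rot: [-0.447, 0.546, -0.249, 0.663]
wrist_force: [0.2, 0.2, -1.1]
opening: 0.517
```

```bash
python3 look.py p1 side,180,60,220,200,3 top,140,120,160,140,4; python3 - <<'E'
from h import *
goal(frame(-a,ty),M+.093*a)
from plant import env
o=env.get_obs();R=Rot.from_quat(o["tcp_rot"]).as_matrix(); f=o["eef_pos"]-.022*R[:,1]
print(o["eef_pos"],proj("side",f),proj("top",f))
E
```

```text
turn(5deg) [0.01 0.07 0.04] shift now-axes [ 0.19  0.88 -0.  ] goal-axes [ 0.19  0.88 -0.  ] world [-0.0021  0.0065 -0.0214]
[0.5624664  0.09402183 0.27195635] [291.52166024 103.94644125] [244.82915753 189.09752   ]
```

View pics/p1_sidez.png

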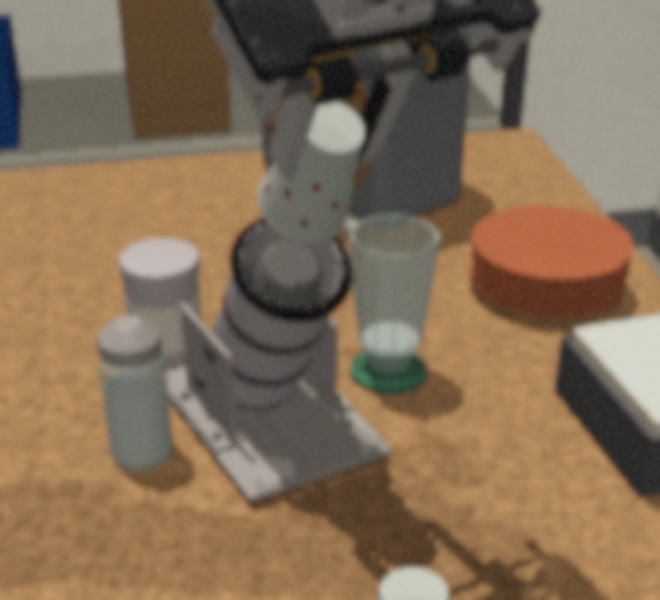

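View pics/p1_topz.png

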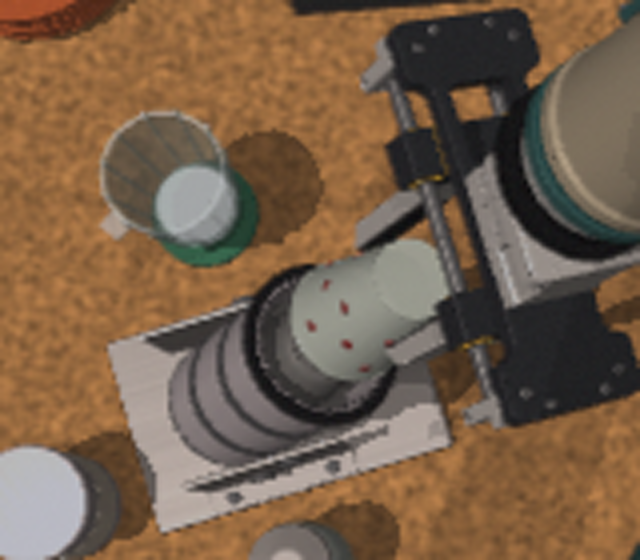

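```bash
python3 - <<'E'
from h import *
from plant import env
for i in range(3): print(env.get_obs()["eef_pos"])
E
```

```text
[0.5624664  0.09402183 0.27195635]
[0.5624664  0.09402183 0.27195635]
[0.5624664  0.09402183 0.27195635]
```

Emit:
apply_moves:
  steps: [0,0,0,0,0,0,-0.2,0,0,0,0,0,0,-0.2]

```text
t: 10.0
eef_pos: [0.5634, 0.0911, 0.2728]
tcp_rot: [-0.446, 0.547, -0.255, 0.661]
wrist_force: [0.2, 0.1, -1.3]
opening: 0.519
```

```bash
python3 - <<'E'
from h import *
from plant import env
o=env.get_obs();print(o["eef_pos"],o["dq"]); goal(frame(-a,ty),M+.093*a)
E
```

```text
[0.56342954 0.09112886 0.27275656] [ 0.00425029  0.0014811  -0.00408109 -0.00710507 -0.00402694  0.00369967
  0.00171128]
turn(5deg) [-0.03  0.03  0.05] shift now-axes [ 0.1   0.97 -0.  ] goal-axes [ 0.1   0.97 -0.  ] world [-0.0031  0.0093 -0.0222]
```

Emit:
apply_moves:
  steps: [0,0,0,0.1,0.5,0,-0.2,0,0,0,0,0.47,0,-0.2,0,0,0,0,0.5,0,-0.2,0,0,0,0,0.5,0,-0.2,0,0,0,0,0.4,0,-0.2,0,0,0,0,0,0,-0.2,0,0,0,0,0,0,-0.2]

```text
t: 10.7
eef_pos: [0.5552, 0.1187, 0.22]
tcp_rot: [-0.446, 0.547, -0.254, 0.661]
wrist_force: [0.4, -0.3, -0.2]
opening: 0.516
```

```bash
python3 look.py p2 side,180,60,220,200,3 top,140,120,160,140,4; python3 - <<'E'
from h import *
goal(frame(-a,ty),M+.028*a)
from plant import env
o=env.get_obs();R=Rot.from_quat(o["tcp_rot"]).as_matrix(); f=o["eef_pos"]-.022*R[:,1]
print(o["eef_pos"],o["wrist_force"],proj("side",f),proj("top",f))
E
```

```text
turn(5deg) [-0.03  0.06  0.04] shift now-axes [ 0.03  1.19 -0.04] goal-axes [ 0.03  1.19 -0.04] world [-0.0053  0.0132 -0.0263]
[0.55567036 0.11818233 0.22053975] [-0.0685689   0.39810087 -0.53677645] [285.55027135 124.54868834] [234.43760145 196.02136146]
```

View pics/p2_sidez.png

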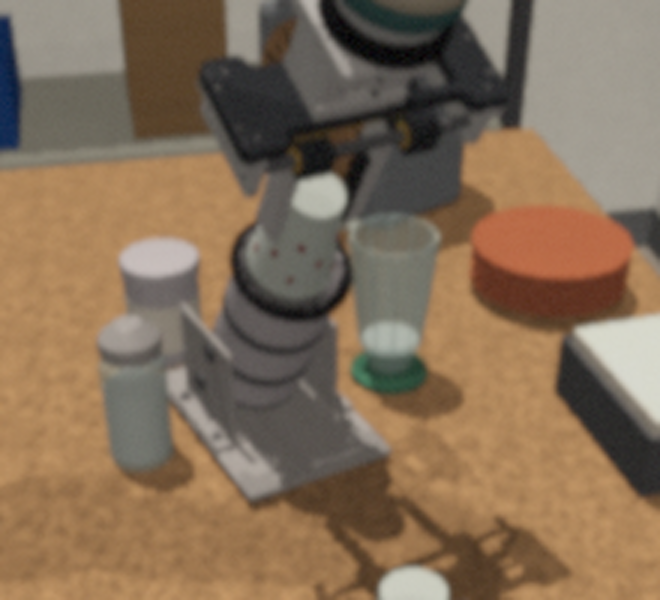

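View pics/p2_topz.png

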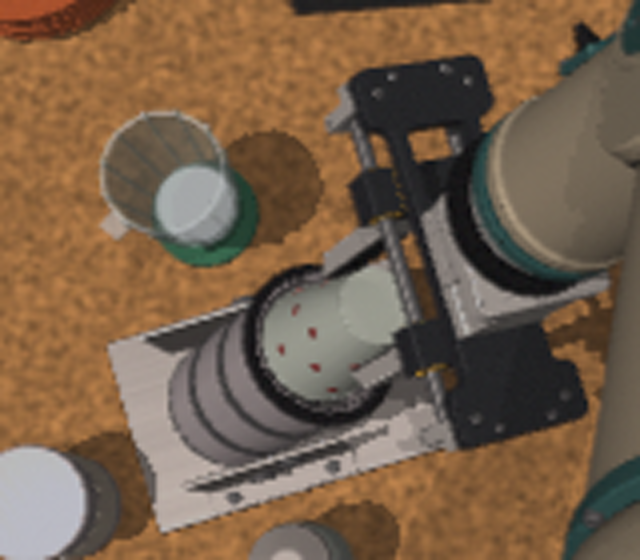

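Emit:
apply_moves:
  steps: [0,0,0,0.03,0.4,-0.04,-0.2,0,0,0,0,0.4,0,-0.2,0,0,0,0,0.3,0,-0.2,0,0,0,0,0.1,0,-0.2,0,0,0,0,0,0,-0.2,0,0,0,0,0,0,-0.2]

```text
t: 11.4
eef_pos: [0.5499, 0.1318, 0.1938]
tcp_rot: [-0.446, 0.547, -0.254, 0.661]
wrist_force: [-1.2, 0.1, -0.3]
opening: 0.517
```

```bash
python3 - <<'E'
from h import *
goal(frame(-a,ty),M+.028*a)
from plant import env
o=env.get_obs();F=o["wrist_force"];print(F,F@a)
E
```

```text
turn(5deg) [-0.02  0.06  0.03] shift now-axes [ 0.01 -0.03  0.01] goal-axes [ 0.01 -0.03  0.01] world [ 0.0004 -0.0004  0.0005]
[-1.24525076  0.09151409 -0.33404248] -0.525208637230417
```

Emit:
apply_moves:
  steps: [0,0,0,0,0.15,0,-0.2,0,0,0,0,0.15,0,-0.2,0,0,0,0,0,0,-0.2,0,0,0,0,0,0,-0.2]

```text
t: 11.8
eef_pos: [0.549, 0.1352, 0.1871]
tcp_rot: [-0.446, 0.547, -0.254, 0.661]
wrist_force: [1.4, -0.3, -2.3]
opening: 0.512
```

```bash
python3 - <<'E'
from h import *
goal(frame(-a,ty),M+.028*a)
from plant import env
o=env.get_obs();F=o["wrist_force"];print(F,F@a)
E
```

```text
turn(5deg) [-0.02  0.06  0.04] shift now-axes [-0.   -0.33  0.01] goal-axes [-0.   -0.33  0.  ] world [ 0.0013 -0.0038  0.0071]
[ 1.41035978 -0.31319334 -2.29571707] -1.6213044477882812
```

Emit:
apply_moves:
  steps: [0,0,0,0,0,0,0.3,0,0,0,0,0,0,0.3,0,0,0,0,0,0,0.3,0,0,0,0,-0.5,0,0.4,0,0,0,0,-1,0,0.4,0,0,0,0,-1,0,0.4,0,0,0,0,-1,0,0.4,0,0,0,0,-1,0,0.4]

```text
t: 12.6
eef_pos: [0.5661, 0.0811, 0.2867]
tcp_rot: [-0.446, 0.547, -0.254, 0.662]
wrist_force: [0.8, -0.2, 0.3]
opening: 0.699
```

```bash
python3 look.py p3 side,180,60,220,200,3 top,140,120,160,140,4
```

View pics/p3_sidez.png

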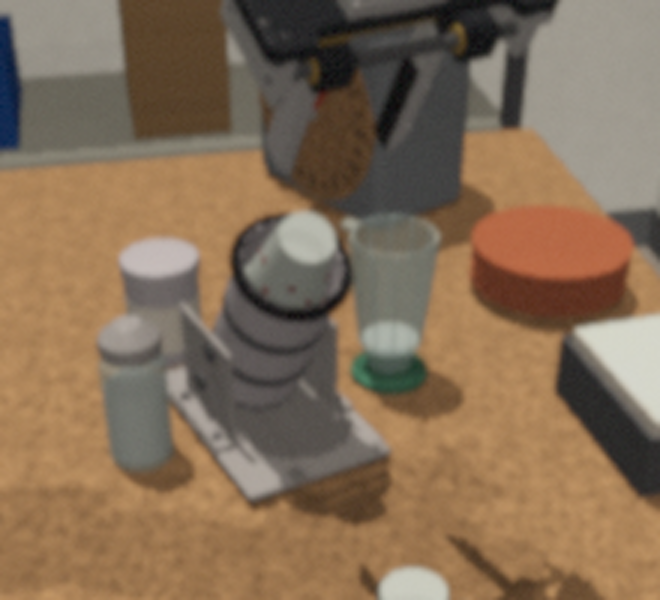

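View pics/p3_topz.png

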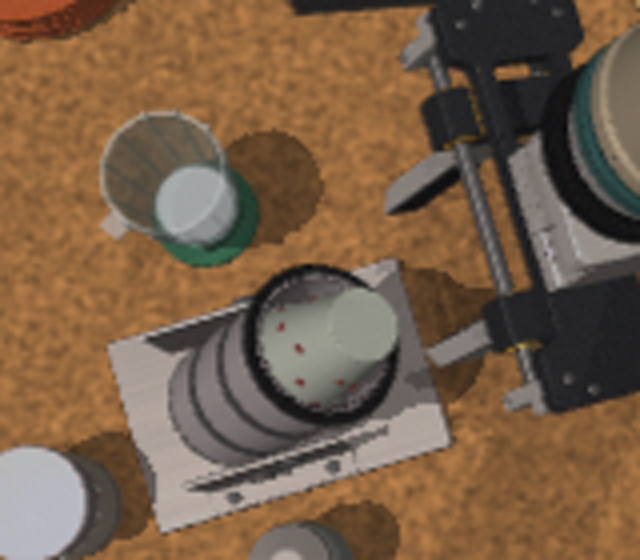

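```bash
python3 - <<'E'
from h import *
X,e=tri((282.7,139.3),(230.75,201.5)); b=np.cross(ty,a)
d=X-M;print(X,e,"along",d@a,"across",d@ty,"b",d@b,b)
goal(frame((0,0,-1),(1,0,0)),(.5752,-.1113,.13))
E
```

```text
[0.55356069 0.11847079 0.20249101] 0.0027482726381340777 along 0.041778958360405745 across -0.0009146272430861324 b 0.007381261420927031 [ 0.26761657 -0.8236391  -0.5       ]
turn(5deg) [ 0.83  3.55 -5.89] shift now-axes [ 9.5   1.85 -2.15] goal-axes [7.63 6.32 0.28] world [ 0.007  -0.1907 -0.1581]
```

Emit:
apply_moves:
  steps: [0.12,0.51,-0.84,0.6,0,0,0.5,0.12,0.51,-0.84,0.6,0,0,0.5,0.12,0.51,-0.84,0.6,0,0,0.5,0.12,0.51,-0.84,0.6,0,0,0.5,0.12,0.51,-0.84,0.6,0,0,0.5,0.12,0.51,-0.84,0.6,0,0,0.5,0.11,0.49,-0.84,0.6,0,0,0.5,0,0,0,0,0,0,0.5]

```text
t: 13.5
eef_pos: [0.5823, -0.0136, 0.2537]
tcp_rot: [0.503, -0.501, 0.496, -0.5]
wrist_force: [-0.3, -0.3, -0.0]
opening: 0.747
```

```bash
python3 - <<'E'
from h import *
goal(frame((0,0,-1),(1,0,0)),(.5752,-.1113,.13))
E
```

```text
turn(5deg) [ 0.1   0.07 -0.03] shift now-axes [ 3.92  4.94 -0.26] goal-axes [ 3.91  4.95 -0.28] world [-0.0071 -0.0977 -0.1237]
```

Emit:
apply_moves:
  steps: [0.1,0.07,-0.03,0.98,0.7,-0.07,0.5,0,0,0,0.98,0.7,-0.07,0.5,0,0,0,0.98,1,-0.07,0.5,0,0,0,0.98,1,-0.07,0.5,0,0,0,0,0.5,0,0.5,0,0,0,0,0,0,0.5,0,0,0,0,0,0,0.5]

```text
t: 14.2
eef_pos: [0.5765, -0.1115, 0.1569]
tcp_rot: [-0.499, 0.5, -0.5, 0.501]
wrist_force: [0.4, 0.2, 0.4]
opening: 0.748
```

```bash
python3 - <<'E'
from h import *
goal(frame((0,0,-1),(1,0,0)),(.5752,-.1115,.062))
E
```

```text
turn(5deg) [-0.02 -0.01 -0.02] shift now-axes [ 0.01  3.8  -0.06] goal-axes [-0.    3.8  -0.05] world [-0.0013  0.     -0.0949]
```

Emit:
apply_moves:
  steps: [0,0,0,0,0.9,-0.05,0.5,0,0,0,0,0.9,0,0.5,0,0,0,0,0.9,0,0.5,0,0,0,0,0.8,0,0.5,0,0,0,0,0.3,0,0.5,0,0,0,0,0,0,0.5,0,0,0,0,0,0,0.5]

```text
t: 14.9
eef_pos: [0.576, -0.1127, 0.0629]
tcp_rot: [0.498, -0.5, 0.501, -0.501]
wrist_force: [1.1, -0.3, 0.5]
opening: 0.752
```

Emit:
apply_moves:
  steps: [0,0,0,0,0,0,-0.2,0,0,0,0,0,0,-0.2,0,0,0,0,0,0,-0.2,0,0,0,0,0,0,-0.2,0,0,0,0,0,0,-0.2]
  squeeze: 20

```text
t: 15.4
eef_pos: [0.5753, -0.1132, 0.0621]
tcp_rot: [0.499, -0.5, 0.501, -0.5]
wrist_force: [1.1, -0.2, 3.3]
opening: 0.511
```

Emit:
apply_moves:
  steps: [0,0,0,0,-0.3,0,-0.2,0,0,0,0,-0.7,0,-0.2,0,0,0,0,-1,0,-0.2,0,0,0,0,-1,0,-0.2,0,0,0,0,-1,0,-0.2,0,0,0,0,-1,0,-0.2,0,0,0,0,-1,0,-0.2,0,0,0,0,-1,0,-0.2]

```text
t: 16.2
eef_pos: [0.574, -0.1131, 0.2379]
tcp_rot: [0.499, -0.5, 0.501, -0.5]
wrist_force: [0.2, -0.4, -0.8]
opening: 0.513
```

```bash
python3 look.py l2 side,200,60,220,200,3;python3 - <<'E'
from h import *
goal(frame(-a,ty),M+.13*a)
from plant import env
o=env.get_obs();R=Rot.from_quat(o["tcp_rot"]).as_matrix(); f=o["eef_pos"]-.022*R[:,1]
print(proj("side",f),proj("top",f))
E
```

```text
turn(5deg) [-1.04 -3.53  5.97] shift now-axes [-7.87 -1.64 -0.43] goal-axes [-7.41  2.4   2.04] world [-0.0104  0.1969  0.0406]
[324.00029291 171.29024547] [346.6314824  187.77562902]
```

View pics/l2_sidez.png

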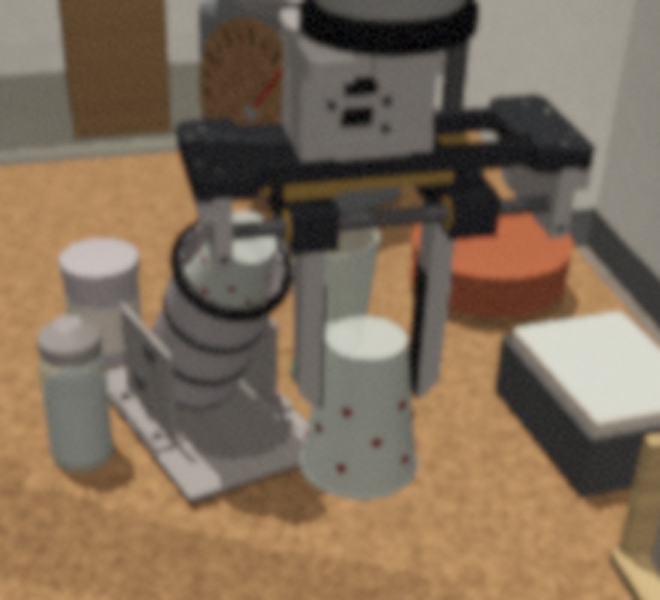

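Emit:
apply_moves:
  steps: [-0.15,-0.5,0.85,0,0,0,-0.2,-0.15,-0.5,0.85,0,0,0,-0.2,-0.15,-0.5,0.85,0,0,0,-0.2,-0.15,-0.5,0.85,0,0,0,-0.2,-0.15,-0.5,0.85,0,0,0,-0.2,-0.15,-0.5,0.85,0,0,0,-0.2,-0.15,-0.5,0.85,0,0,0,-0.2,0,0,0,0,0,0,-0.2]

```text
t: 17.05
eef_pos: [0.5739, -0.1159, 0.2343]
tcp_rot: [-0.445, 0.554, -0.253, 0.656]
wrist_force: [-0.3, -0.7, -2.1]
opening: 0.51
```

```bash
python3 - <<'E'
from h import *
goal(frame(-a,ty),M+.13*a+.002*np.cross(ty,a))
E
```

```text
turn(5deg) [ 0.07 -0.12 -0.02] shift now-axes [-7.54  2.16  2.1 ] goal-axes [-7.52  2.16  2.16] world [-0.0073  0.1971  0.0472]
```

Emit:
apply_moves:
  steps: [0.07,-0.12,-0.02,-0.94,0,0.27,-0.2,0,0,0,-0.94,0,0.27,-0.2,0,0,0,-0.94,0,0.27,-0.2,0,0,0,-0.94,0,0.27,-0.2,0,0,0,-0.94,0.5,0.27,-0.2,0,0,0,-0.94,0.5,0.27,-0.2,0,0,0,-0.94,0.5,0.27,-0.2,0,0,0,-0.94,0.5,0.27,-0.2]

```text
t: 17.85
eef_pos: [0.5662, 0.0856, 0.2889]
tcp_rot: [-0.446, 0.547, -0.252, 0.662]
wrist_force: [0.8, -0.6, -0.9]
opening: 0.51
```

Emit:
apply_moves:
  steps: [0,0,0,0,0,0,-0.2,0,0,0,0,0,0,-0.2,0,0,0,0,0,0,-0.2]

```text
t: 18.15
eef_pos: [0.5671, 0.0817, 0.2879]
tcp_rot: [-0.446, 0.547, -0.253, 0.662]
wrist_force: [-0.2, 0.2, -0.9]
opening: 0.514
```

```bash
python3 look.py q1 side,200,20,220,200,3 top,140,120,160,140,4;python3 - <<'E'
from h import *
goal(frame(-a,ty),M+.13*a+.002*np.cross(ty,a))
from plant import env
o=env.get_obs();R=Rot.from_quat(o["tcp_rot"]).as_matrix(); f=o["eef_pos"]-.022*R[:,1]
print(proj("side",f),proj("top",f))
E
```

```text
turn(5deg) [-0.02  0.04  0.02] shift now-axes [ 0.11  0.21 -0.02] goal-axes [ 0.11  0.21 -0.02] world [-0.0007  0.0002 -0.0059]
[295.58515633  98.20889046] [251.30208162 185.47141994]
```

View pics/q1_sidez.png

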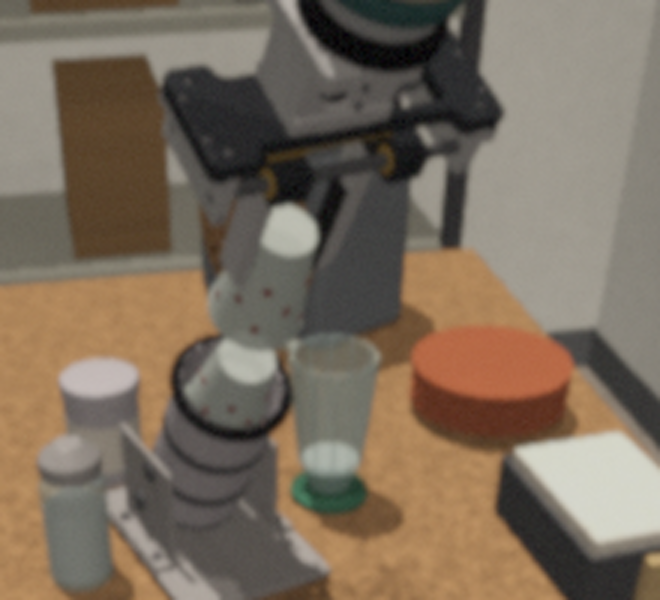

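View pics/q1_topz.png

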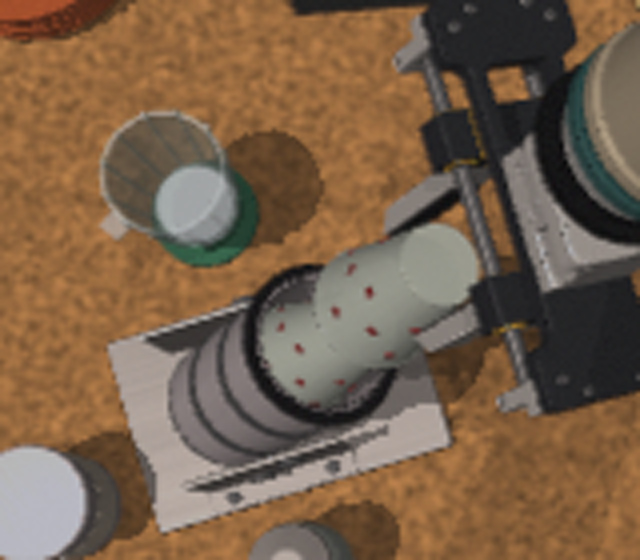

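Emit:
apply_moves:
  steps: [0,0,0,0.15,0.5,0,-0.2,0,0,0,0,0.5,0,-0.2,0,0,0,0,0.5,0,-0.2,0,0,0,0,0.5,0,-0.2,0,0,0,0,0.5,0,-0.2,0,0,0,0,0,0,-0.2,0,0,0,0,0,0,-0.2]

```text
t: 18.95
eef_pos: [0.5585, 0.1089, 0.2312]
tcp_rot: [-0.446, 0.548, -0.252, 0.662]
wrist_force: [-0.6, -0.4, -0.7]
opening: 0.513
```

```bash
cat > st.py <<'E'
from h import *
import sys
from plant import env
s=float(sys.argv[1])
goal(frame(-a,ty),M+s*a)
o=env.get_obs();F=o["wrist_force"];print("F.a",F@a,"F",F,"tau",o["wrist_torque"],o["opening"],"tcp along",(o["eef_pos"]-M)@a)
R=Rot.from_quat(o["tcp_rot"]).as_matrix(); f=o["eef_pos"]-.022*R[:,1]
print(proj("side",f),proj("top",f))
E
python3 st.py .044; python3 look.py q2 side,200,60,220,200,3 top,140,120,160,140,4
```

```text
turn(5deg) [-0.    0.06  0.01] shift now-axes [-0.09  1.12 -0.03] goal-axes [-0.09  1.12 -0.03] world [-0.0057  0.0148 -0.0231]
F.a -0.5450252617857841 F [-0.57147712 -0.39459691 -0.74405343] tau [-0.56899966 -0.13408502  0.05253443] 0.5125130177938608 tcp along 0.07192127078300489
[287.89151006 121.37042399] [238.66958866 193.9500433 ]
```

View pics/q2_sidez.png

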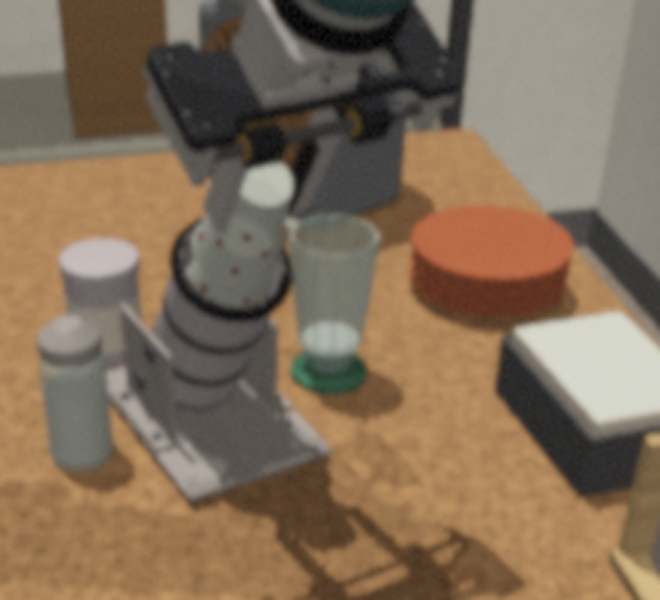

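View pics/q2_topz.png

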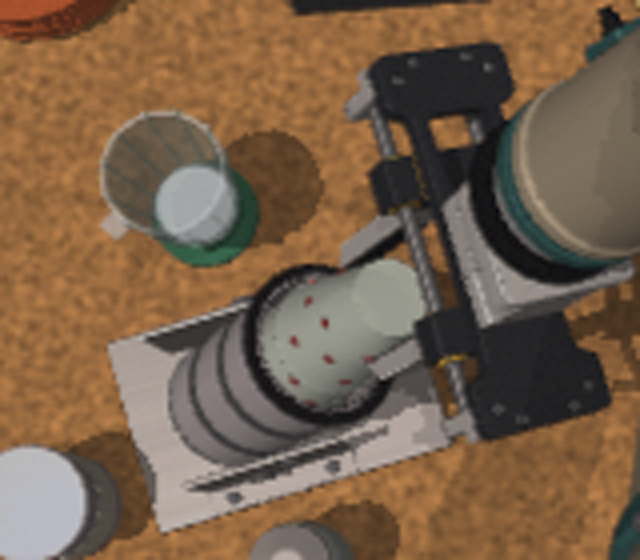

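Emit:
apply_moves:
  steps: [0,0,0,-0.06,0.4,0,-0.2,0,0,0,0,0.4,0,-0.2,0,0,0,0,0.3,0,-0.2,0,0,0,0,0.2,0,-0.2,0,0,0,0,0.2,0,-0.2,0,0,0,0,0.1,0,-0.2,0,0,0,0,0,0,-0.2]

```text
t: 19.75
eef_pos: [0.5519, 0.129, 0.1971]
tcp_rot: [-0.446, 0.548, -0.253, 0.662]
wrist_force: [0.3, -1.9, -0.7]
opening: 0.511
```

```bash
python3 st.py .022
```

```text
turn(5deg) [-0.    0.06  0.01] shift now-axes [-0.04  0.39 -0.03] goal-axes [-0.04  0.39 -0.03] world [-0.0025  0.0052 -0.0081]
F.a 0.3470019531250592 F [ 0.30004574 -1.86772484 -0.67840228] tau [-0.98232193 -0.18254529 -0.02935428] 0.5108716911831346 tcp along 0.03186991918568868
[282.80219984 133.16382922] [230.15948677 199.21305337]
```

Emit:
apply_moves:
  steps: [0,0,0,-0.04,0.2,0,-0.2,0,0,0,0,0.2,0,-0.2,0,0,0,0,0,0,-0.2,0,0,0,0,0,0,-0.2]

```text
t: 20.15
eef_pos: [0.5499, 0.1351, 0.1891]
tcp_rot: [-0.446, 0.548, -0.252, 0.662]
wrist_force: [-0.1, -2.1, -1.4]
opening: 0.513
```

```bash
python3 st.py .022; python3 look.py q3 side,200,60,220,200,3 top,140,120,160,140,4
```

```text
turn(5deg) [ 0.    0.06 -0.  ] shift now-axes [ 0.03 -0.01 -0.03] goal-axes [ 0.03 -0.01 -0.03] world [-0.0005 -0.0009 -0.    ]
F.a -0.2908914659261692 F [-0.08619392 -2.05428737 -1.44850885] tau [-1.02927697 -0.19580408  0.02021608] 0.5134590751527232 tcp along 0.02167113077823548
[281.332868   135.53878712] [227.58338135 200.60769587]
```

View pics/q3_sidez.png

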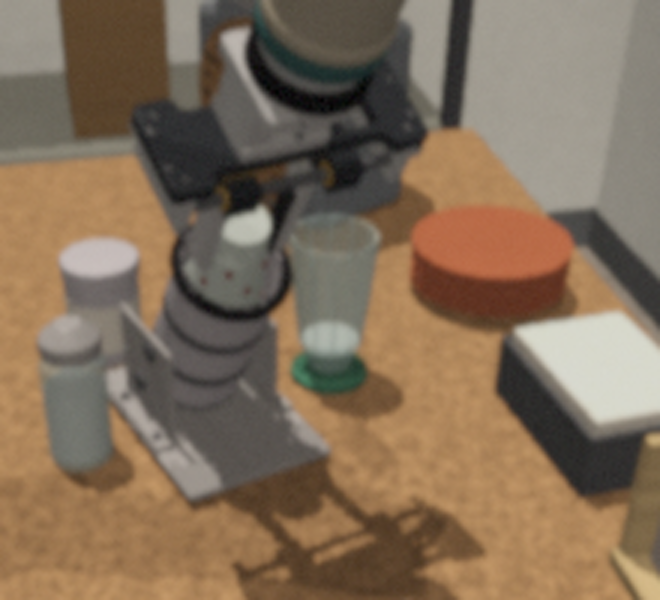

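View pics/q3_topz.png

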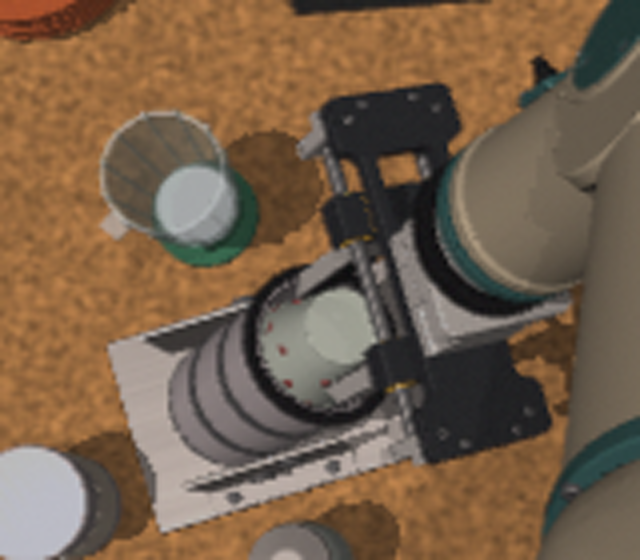

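Emit:
apply_moves:
  steps: [0,0,0,0,0,0,0.3,0,0,0,0,0,0,0.3,0,0,0,0,0,0,0.3,0,0,0,0,-0.5,0,0.4,0,0,0,0,-1,0,0.4,0,0,0,0,-1,0,0.4,0,0,0,0,-1,0,0.4,0,0,0,0,-1,0,0.4]

```text
t: 21.05
eef_pos: [0.5678, 0.0802, 0.2887]
tcp_rot: [-0.445, 0.547, -0.253, 0.662]
wrist_force: [-0.2, -0.0, -0.1]
opening: 0.701
```

```bash
python3 look.py q4 side,200,60,220,200,3 top,140,120,160,140,4
```

```text
(no output)
```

View pics/q4_sidez.png

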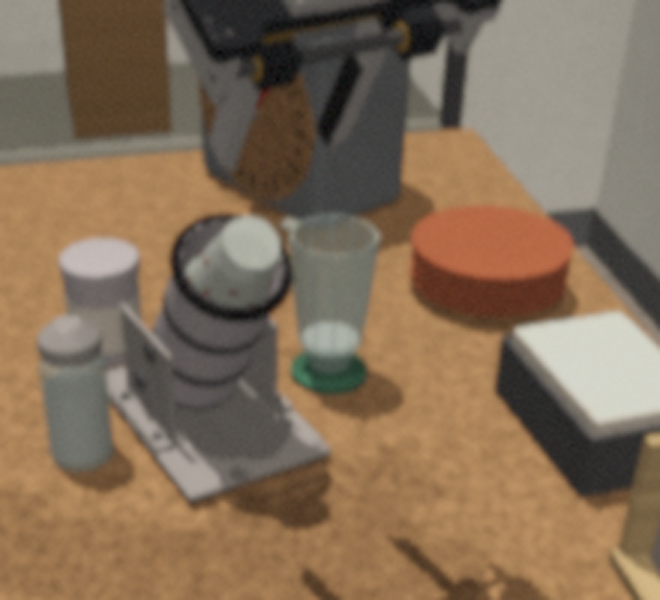

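View pics/q4_topz.png

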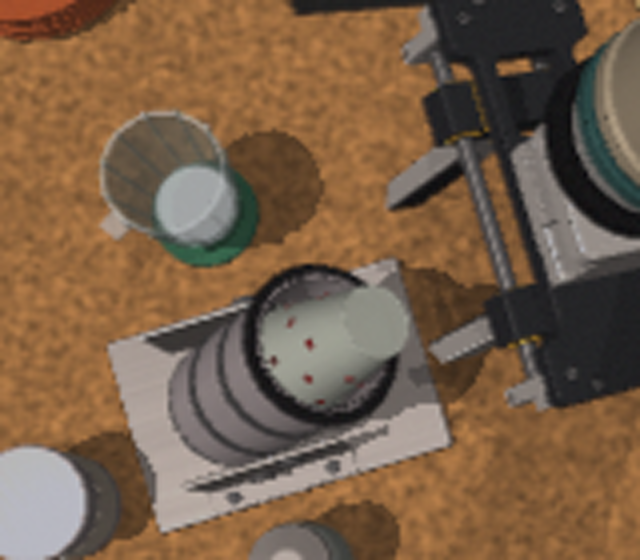

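```bash
python3 - <<'E'
from h import *
X,e=tri((283.7,142.3),(233.75,200.75)); b=np.cross(ty,a)
d=X-M;print(X,e,"along",d@a,"across",d@ty,"b",d@b)
E
python3 - <<'E'
# overlay predicted foot circles for hypotheses
from h import *
import cv2
b=np.cross(ty,a)
for c,(u0,v0,k) in {"side":(240,90,8),"top":(190,170,8)}.items():
    im=cv2.imread(f"pics/q4_{c}.png")[v0:v0+70,u0:u0+80]; im=cv2.resize(im,None,fx=k,fy=k,interpolation=2)
    for (s,off,tilt,col) in [(.044,.003,.03,(0,255,0)),(.042,.009,.12,(0,0,255)),(.044,.012,.17,(255,0,0))]:
        ax=np.cos(tilt)*a+np.sin(tilt)*b; e2=np.cross(ty,ax); C=M+s*a+off*b
        for r,q in((.020,0),(.0315,.08)):
            pts=np.array([proj(c,C-q*ax+r*(np.cos(t)*e2+np.sin(t)*ty)) for t in np.linspace(0,6.283,80)])
            cv2.polylines(im,[np.int32((pts-[u0,v0]+.5)*k)],True,col,1)
    cv2.imwrite(f"pics/ov4_{c}.png",im)
E
```

```text
[0.55515075 0.11268469 0.19854219] 0.0015826247268685481 along 0.04135631440969794 across -0.001190393748337898 b 0.014546854250714144
```

View pics/ov4_side.png

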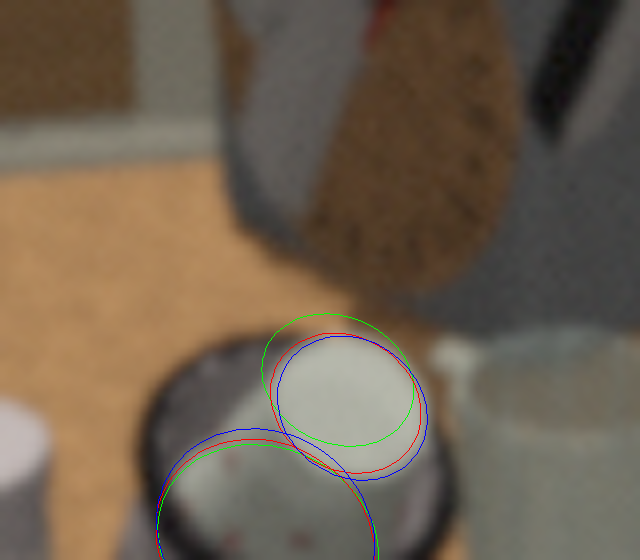

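View pics/ov4_top.png

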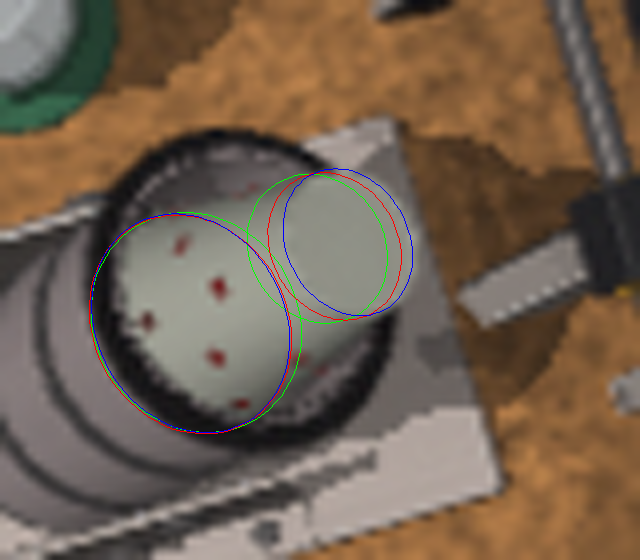

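Emit:
apply_moves:
  steps: [0.12,0.51,-0.84,0.6,0,0,0.5,0.12,0.51,-0.84,0.6,0,0,0.5,0.12,0.51,-0.84,0.6,0,0,0.5,0.12,0.51,-0.84,0.6,0,0,0.5,0.12,0.51,-0.84,0.6,0,0,0.5,0.12,0.51,-0.84,0.6,0,0,0.5,0.11,0.49,-0.84,0.6,0,0,0.5,0,0,0,0,0,0,0.5]

```text
t: 21.95
eef_pos: [0.584, -0.0145, 0.2554]
tcp_rot: [0.503, -0.502, 0.495, -0.5]
wrist_force: [0.6, 0.1, 0.9]
opening: 0.749
```

```bash
python3 - <<'E'
from h import *
goal(frame((0,0,-1),(1,0,0)),(.477,-.203,.16))
E
python3 look.py c1 top,300,170,140,105,5 side,200,220,220,200,3
```

```text
turn(5deg) [ 0.11  0.07 -0.05] shift now-axes [ 7.53  3.82 -4.29] goal-axes [ 7.54  3.82 -4.28] world [-0.107  -0.1885 -0.0954]
```

View pics/c1_topz.png

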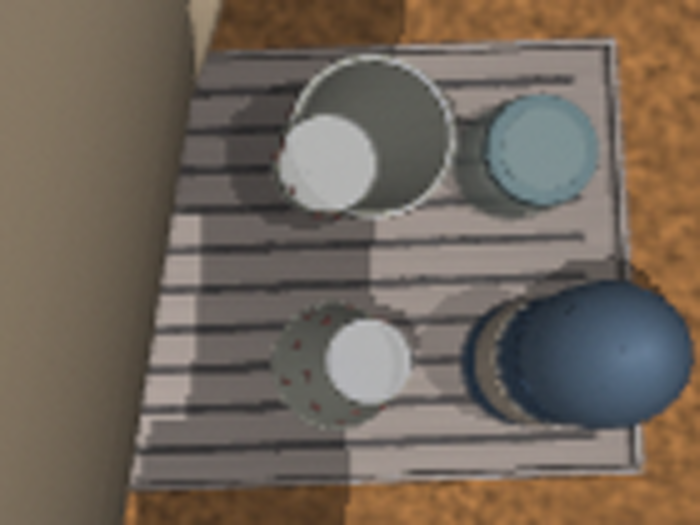

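View pics/c1_sidez.png

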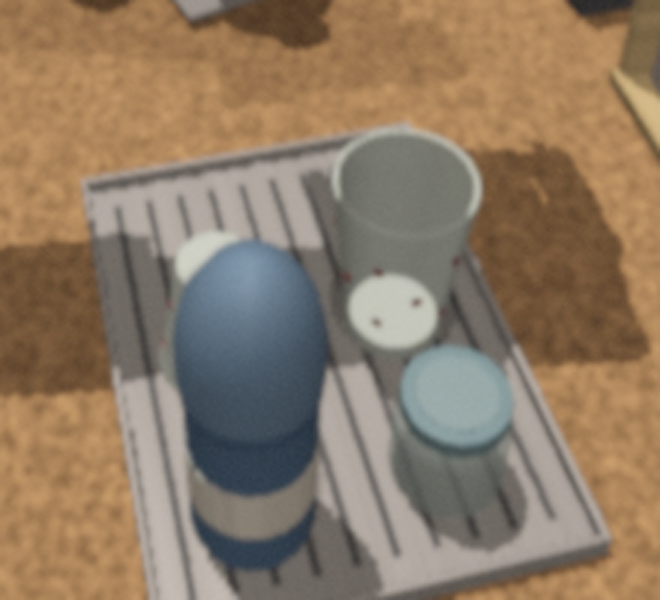

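```bash
python3 - <<'E'
from h import *
print(atz("top",392.6,242,.02),atz("top",373.7,242.3,.084))
E
```

```text
[ 0.48033383 -0.26689954  0.02      ] [ 0.47655838 -0.2060558   0.084     ]
```

Emit:
apply_moves:
  steps: [0.11,0.07,-0.05,0.95,0,-0.53,0.5,0,0,0,0.95,0,-0.53,0.5,0,0,0,0.95,0,-0.53,0.5,0,0,0,0.95,0,-0.53,0.5,0,0,0,0.95,0.8,-0.53,0.5,0,0,0,0.95,0.8,-0.53,0.5,0,0,0,0.95,0.6,-0.53,0.5,0,0,0,0.9,0,-0.53,0.5]

```text
t: 22.85
eef_pos: [0.4765, -0.2051, 0.1989]
tcp_rot: [-0.499, 0.502, -0.499, 0.5]
wrist_force: [0.6, -0.4, -0.4]
opening: 0.749
```

Emit:
apply_moves:
  steps: [0,0,0,0,0,0,0.5,0,0,0,0,0,0,0.5,0,0,0,0,0,0,0.5]

```text
t: 23.15
eef_pos: [0.4794, -0.2037, 0.2009]
tcp_rot: [-0.499, 0.5, -0.5, 0.501]
wrist_force: [-0.1, -0.9, 0.1]
opening: 0.75
```

```bash
python3 - <<'E'
from h import *
goal(frame((0,0,-1),(1,0,0)),(.477,-.2035,.062))
E
```

```text
turn(5deg) [-0.03 -0.01 -0.02] shift now-axes [ 0.    5.55 -0.11] goal-axes [-0.01  5.55 -0.1 ] world [-0.0024  0.0002 -0.1389]
```

Emit:
apply_moves:
  steps: [0,0,0,0.08,0.9,-0.1,0.5,0,0,0,0,0.9,0,0.5,0,0,0,0,0.9,0,0.5,0,0,0,0,0.9,0,0.5,0,0,0,0,0.9,0,0.5,0,0,0,0,0.7,0,0.5,0,0,0,0,0.35,0,0.5,0,0,0,0,0,0,0.5]

```text
t: 23.95
eef_pos: [0.4763, -0.2055, 0.0611]
tcp_rot: [-0.499, 0.501, -0.5, 0.5]
wrist_force: [-0.7, 0.6, 0.3]
opening: 0.749
```

Emit:
apply_moves:
  steps: [0,0,0,0,0,0,0.5,0,0,0,0,0,0,-0.2,0,0,0,0,0,0,-0.2,0,0,0,0,0,0,-0.2,0,0,0,0,0,0,-0.2,0,0,0,0,0,0,-0.2]
  squeeze: 20

```text
t: 24.55
eef_pos: [0.4767, -0.2068, 0.0624]
tcp_rot: [0.499, -0.5, 0.501, -0.5]
wrist_force: [0.6, 0.2, 3.1]
opening: 0.512
```

Emit:
apply_moves:
  steps: [0,0,0,0,-0.3,0,-0.2,0,0,0,0,-0.7,0,-0.2,0,0,0,0,-1,0,-0.2,0,0,0,0,-1,0,-0.2,0,0,0,0,-1,0,-0.2,0,0,0,0,-1,0,-0.2,0,0,0,0,-1,0,-0.2,0,0,0,0,-1,0,-0.2]

```text
t: 25.35
eef_pos: [0.4754, -0.2065, 0.2382]
tcp_rot: [0.499, -0.501, 0.501, -0.5]
wrist_force: [0.2, 0.5, -0.8]
opening: 0.511
```

```bash
python3 look.py l3 side,180,60,220,240,2;python3 st.py .135
```

```text
turn(5deg) [-1.03 -3.53  5.98] shift now-axes [-11.54  -1.79   3.55] goal-axes [-9.44  3.37  6.96] world [0.0894 0.2883 0.045 ]
F.a 1.8841468213799817 F [ 1.23253774 -0.62159154  1.6144156 ] tau [-0.14183686  0.01307667 -0.04594136] 0.5084049726821513 tcp along 0.21930517929716387
[267.72887166 217.13777803] [394.71053514 239.14831476]
```

View pics/l3_sidez.png

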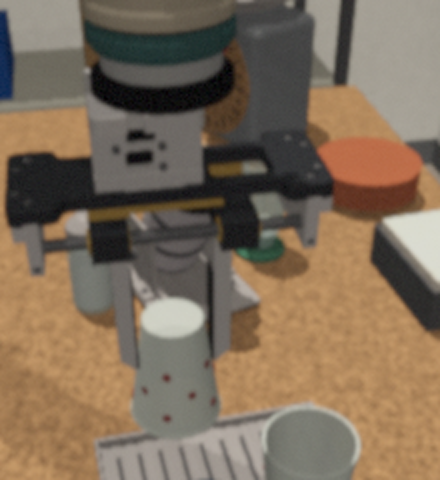

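Emit:
apply_moves:
  steps: [-0.15,-0.5,0.85,0,0,0,-0.2,-0.15,-0.5,0.85,0,0,0,-0.2,-0.15,-0.5,0.85,0,0,0,-0.2,-0.15,-0.5,0.85,0,0,0,-0.2,-0.15,-0.5,0.85,0,0,0,-0.2,-0.15,-0.5,0.85,0,0,0,-0.2,-0.15,-0.5,0.85,0,0,0,-0.2,0,0,0,0,0,0,-0.2]

```text
t: 26.2
eef_pos: [0.4754, -0.2086, 0.2351]
tcp_rot: [-0.445, 0.554, -0.253, 0.657]
wrist_force: [-0.8, -0.4, -1.0]
opening: 0.511
```

```bash
python3 - <<'E'
from h import *
goal(frame(-a,ty),M+.135*a+.006*np.cross(ty,a))
E
```

```text
turn(5deg) [ 0.08 -0.1  -0.03] shift now-axes [-9.39  3.12  7.  ] goal-axes [-9.34  3.14  7.05] world [0.0931 0.2842 0.0488]
```

Emit:
apply_moves:
  steps: [0.08,-0.1,-0.03,-0.94,0,0.7,-0.2,0,0,0,-0.94,0,0.7,-0.2,0,0,0,-0.94,0,0.7,-0.2,0,0,0,-0.94,0,0.7,-0.2,0,0,0,-0.94,0,0.7,-0.2,0,0,0,-0.94,0,0.7,-0.2,0,0,0,-0.94,0,0.7,-0.2,0,0,0,-0.94,0.4,0.7,-0.2]

```text
t: 27.0
eef_pos: [0.5571, -0.0027, 0.3238]
tcp_rot: [-0.445, 0.547, -0.255, 0.661]
wrist_force: [0.5, 0.0, -0.1]
opening: 0.506
```

Emit:
apply_moves:
  steps: [0,0,0,-0.94,0.6,0.7,-0.2,0,0,0,-0.94,0.6,0.7,-0.2,0,0,0,0,0.6,0,-0.2,0,0,0,0,0.6,0,-0.2,0,0,0,0,0,0,-0.2,0,0,0,0,0,0,-0.2,0,0,0,0,0,0,-0.2]

```text
t: 27.7
eef_pos: [0.5684, 0.0738, 0.2947]
tcp_rot: [-0.445, 0.548, -0.254, 0.661]
wrist_force: [-1.0, -0.5, -0.5]
opening: 0.507
```

```bash
python3 look.py r1 side,200,20,220,200,3 top,140,120,160,140,4;python3 - <<'E'
from h import *
goal(frame(-a,ty),M+.135*a+.006*np.cross(ty,a))
E
python3 st.py .135
```

```text
turn(5deg) [-0.03  0.04  0.03] shift now-axes [0.15 0.41 0.02] goal-axes [0.15 0.41 0.02] world [ 0.      0.0018 -0.0107]
turn(5deg) [-0.03  0.04  0.03] shift now-axes [-0.09  0.41  0.02] goal-axes [-0.09  0.41  0.02] world [-0.0016  0.0068 -0.0077]
F.a -1.136146290126743 F [-0.00745512  0.2825776  -1.15541735] tau [-0.53749251 -0.11787388 -0.03244996] 0.5078017801305117 tcp along 0.14515989923843153
[297.11292196  95.81198535] [255.09223371 184.33401539]
```

View pics/r1_sidez.png

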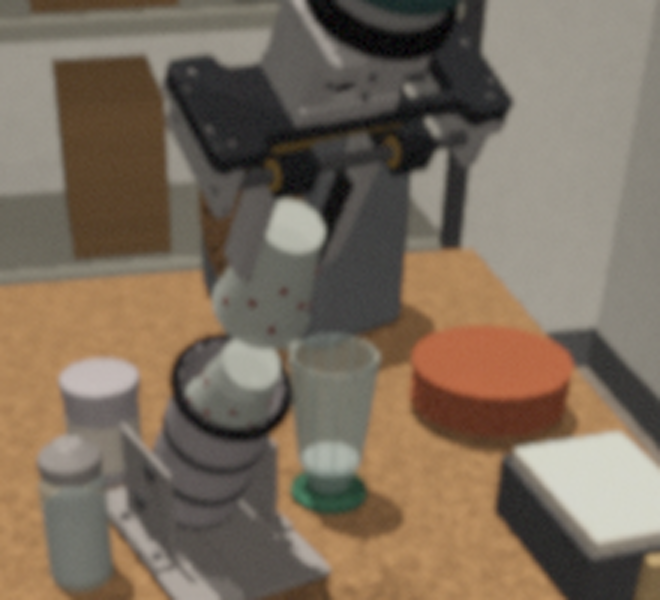

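View pics/r1_topz.png

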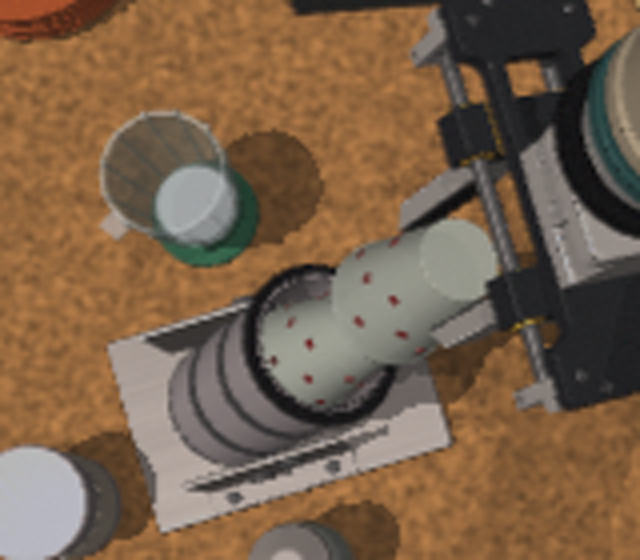

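Emit:
apply_moves:
  steps: [0,0,0,0.23,0.3,0,-0.2,0,0,0,0,0.5,0,-0.2,0,0,0,0,0.5,0,-0.2,0,0,0,0,0.5,0,-0.2,0,0,0,0,0.4,0,-0.2,0,0,0,0,0.3,0,-0.2,0,0,0,0,0,0,-0.2,0,0,0,0,0,0,-0.2]

```text
t: 28.6
eef_pos: [0.5601, 0.0994, 0.237]
tcp_rot: [-0.445, 0.548, -0.253, 0.661]
wrist_force: [1.3, 0.3, -0.6]
opening: 0.507
```

```bash
python3 look.py r2 side,200,20,220,200,3 top,140,120,160,140,4
python3 st.py .06
```

```text
turn(5deg) [-0.02  0.04  0.02] shift now-axes [-0.31  0.89  0.01] goal-axes [-0.31  0.89  0.01] world [-0.0052  0.0171 -0.0153]
F.a -0.41254561268503376 F [ 0.73307824 -0.31605112 -0.78069727] tau [-0.57225874 -0.13430175  0.01367095] 0.5081306164379068 tcp along 0.08224098268987456
[289.8405467  120.45408883] [243.46538208 192.67185967]
```

View pics/r2_sidez.png

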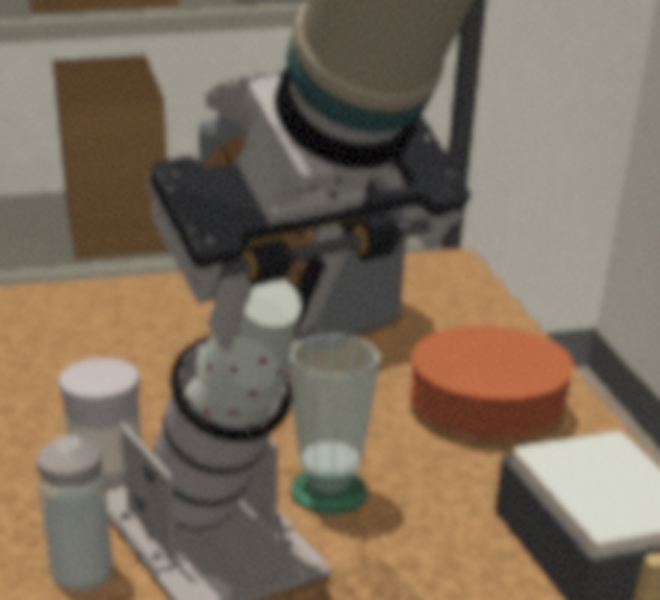

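View pics/r2_topz.png

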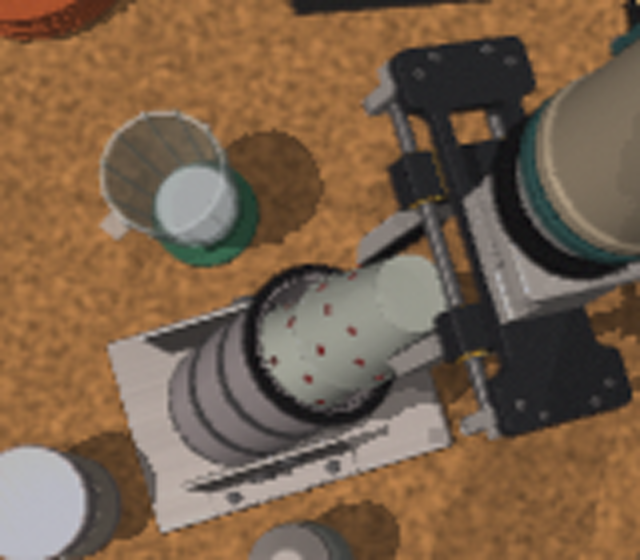

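Emit:
apply_moves:
  steps: [0,0,0,-0.14,0.2,0,-0.2,0,0,0,-0.14,0.2,0,-0.2,0,0,0,0,0.3,0,-0.2,0,0,0,0,0.3,0,-0.2,0,0,0,0,0.2,0,-0.2,0,0,0,0,0.2,0,-0.2,0,0,0,0,0,0,-0.2,0,0,0,0,0,0,-0.2]

```text
t: 29.5
eef_pos: [0.5526, 0.1218, 0.2099]
tcp_rot: [-0.445, 0.548, -0.253, 0.661]
wrist_force: [0.5, -0.5, -0.4]
opening: 0.509
```

```bash
python3 look.py r3 side,200,20,220,200,3 top,140,120,160,140,4
python3 st.py .022
```

```text
turn(5deg) [-0.01  0.04  0.01] shift now-axes [-0.03  0.99  0.02] goal-axes [-0.03  0.99  0.03] world [-0.0034  0.0125 -0.0211]
F.a -0.5031024072170701 F [ 0.38850713 -0.58621302 -0.97213189] tau [-0.70218524 -0.29040203 -0.06210959] 0.5103508719670624 tcp along 0.046755024120142125
[283.84655266 128.77320902] [233.13853239 198.04671599]
```

View pics/r3_sidez.png

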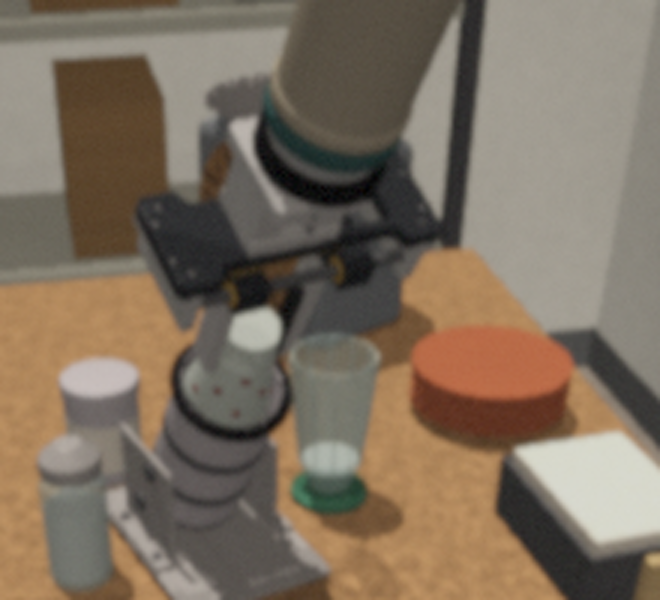

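View pics/r3_topz.png

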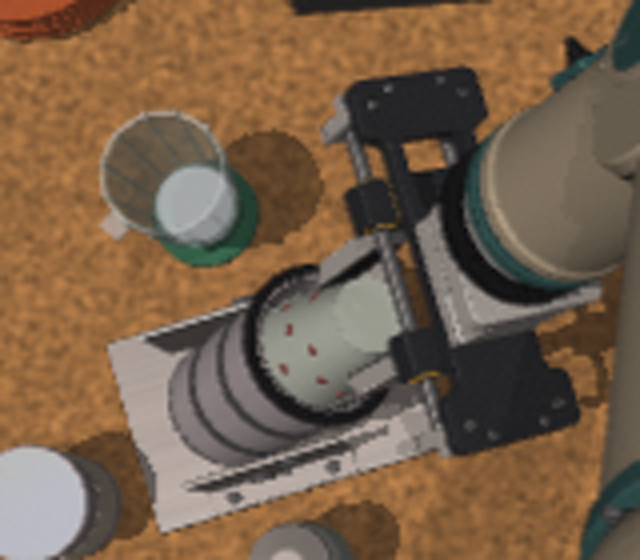

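Nicely inside the mouth. Pushing on to about 44 mm proud.

Emit:
apply_moves:
  steps: [0,0,0,-0.03,0.2,0,-0.2,0,0,0,0,0.2,0,-0.2,0,0,0,0,0.2,0,-0.2,0,0,0,0,0.2,0,-0.2,0,0,0,0,0.2,0,-0.2,0,0,0,0,0,0,-0.2,0,0,0,0,0,0,-0.2]

```text
t: 30.3
eef_pos: [0.5482, 0.1347, 0.1884]
tcp_rot: [-0.446, 0.548, -0.253, 0.661]
wrist_force: [0.0, -0.9, -1.4]
opening: 0.513
```

```bash
python3 look.py r4 side,200,20,220,200,3 top,140,120,160,140,4
python3 st.py .022
```

```text
turn(5deg) [-0.    0.05  0.01] shift now-axes [ 0.01 -0.03  0.04] goal-axes [ 0.01 -0.03  0.04] world [ 0.0011 -0.0003  0.0004]
F.a -0.15919150111751026 F [ 1.36346695 -0.43915906 -0.66821512] tau [-0.80345487 -0.33074067 -0.05102556] 0.5089221056326352 tcp along 0.021289151017467926
[280.61318108 135.93195947] [227.84976188 201.40315059]
```

View pics/r4_sidez.png

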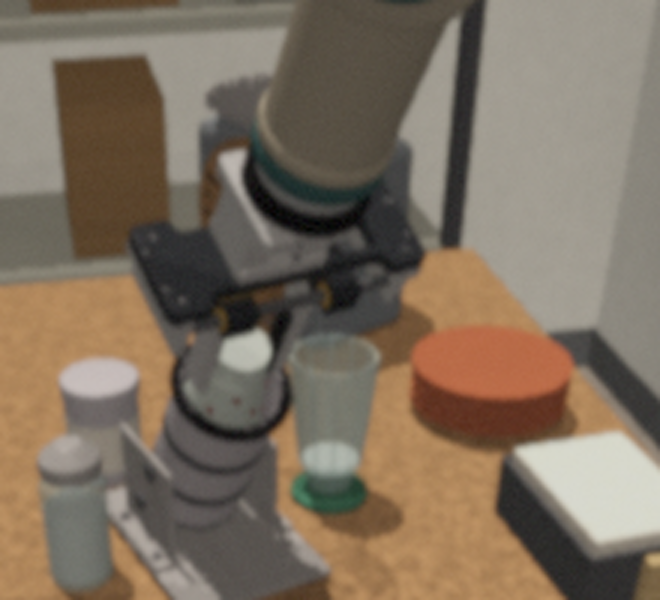

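Emit:
apply_moves:
  steps: [0,0,0,0,0,0,0.3,0,0,0,0,0,0,0.3,0,0,0,0,0,0,0.3,0,0,0,0,-0.5,0,0.3,0,0,0,0,-1,0,0.3,0,0,0,0,-1,0,0.3,0,0,0,0,-0.7,0,-1,0,0,0,0,0,0,-1]

```text
t: 31.2
eef_pos: [0.5629, 0.0942, 0.2606]
tcp_rot: [-0.444, 0.547, -0.256, 0.662]
wrist_force: [0.4, -0.5, -0.3]
opening: 0.516
```

Emit:
apply_moves:
  steps: [0,0,0,0,0,0,-1,0,0,0,0,0,0,-1,0,0,0,0,0,0,-1,0,0,0,0,0,0,-1]

```text
t: 31.6
eef_pos: [0.5605, 0.0968, 0.2575]
tcp_rot: [-0.446, 0.548, -0.253, 0.661]
wrist_force: [-0.3, 0.9, 0.5]
opening: 0.176
```

```bash
python3 look.py s1 side,200,20,220,200,3 top,140,120,160,140,4
python3 st.py .065
```

```text
turn(5deg) [-0.    0.04  0.01] shift now-axes [0.01 1.45 0.04] goal-axes [0.01 1.45 0.04] world [-0.0046  0.0173 -0.0314]
F.a 0.38778450364081474 F [0.40022776 0.10241077 0.43260293] tau [-0.5153939  -0.10047293 -0.01486635] 0.09061566689847722 tcp along 0.10115077530855399
[290.27404268 110.81964946] [244.02769744 191.0864646 ]
```

View pics/s1_sidez.png

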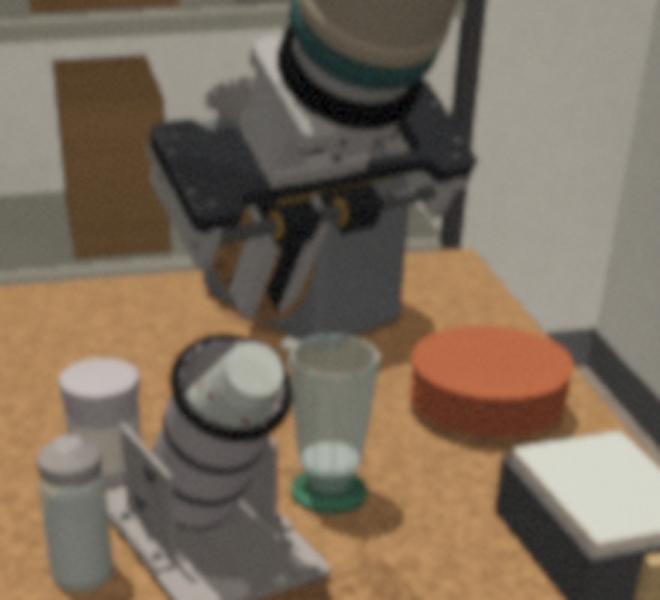

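View pics/s1_topz.png

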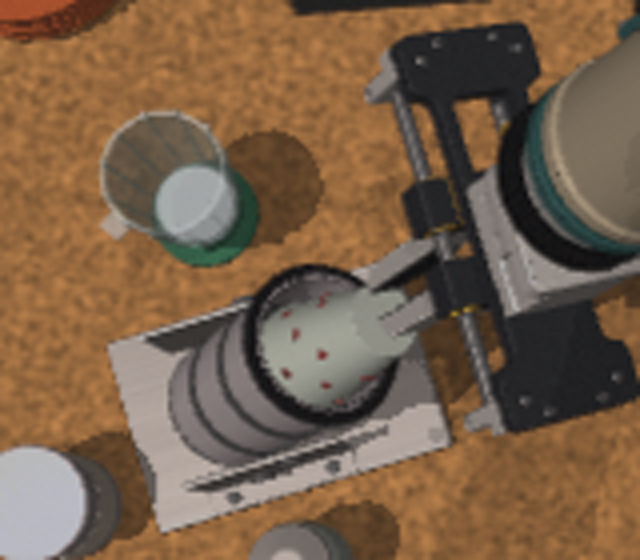

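Emit:
apply_moves:
  steps: [0,0,0,0.3,0,0,-1,0,0,0,0,0.4,0,-1,0,0,0,0,0.4,0,-1,0,0,0,0,0.4,0,-1,0,0,0,0,0.3,0,-1,0,0,0,0,0.2,0,-1,0,0,0,0,0,0,-1,0,0,0,0,0,0,-1]

```text
t: 32.5
eef_pos: [0.5566, 0.1103, 0.2176]
tcp_rot: [-0.445, 0.548, -0.253, 0.661]
wrist_force: [0.8, 0.2, 0.1]
opening: 0.006
```

```bash
python3 look.py s2 side,200,20,220,200,3 top,140,120,160,140,4
python3 st.py .025
```

```text
turn(5deg) [-0.02  0.04  0.02] shift now-axes [-0.3   1.38  0.01] goal-axes [-0.3   1.38  0.02] world [-0.007   0.0228 -0.0262]
F.a 0.26118723164293345 F [ 0.08263845 -0.76164793 -0.13136592] tau [-0.40836776 -0.10331868  0.05050066] 0.0021337084872988937 tcp along 0.059623132553151374
[286.9191274  127.54477644] [238.64214021 195.68763408]
```

View pics/s2_sidez.png

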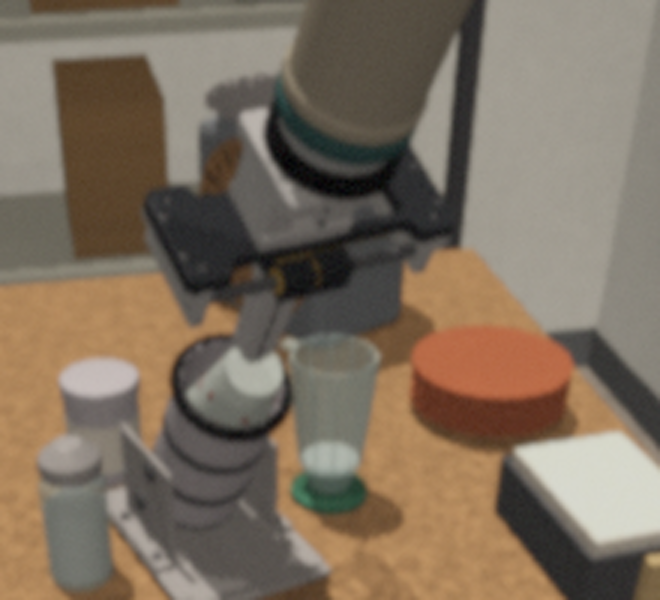

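View pics/s2_topz.png

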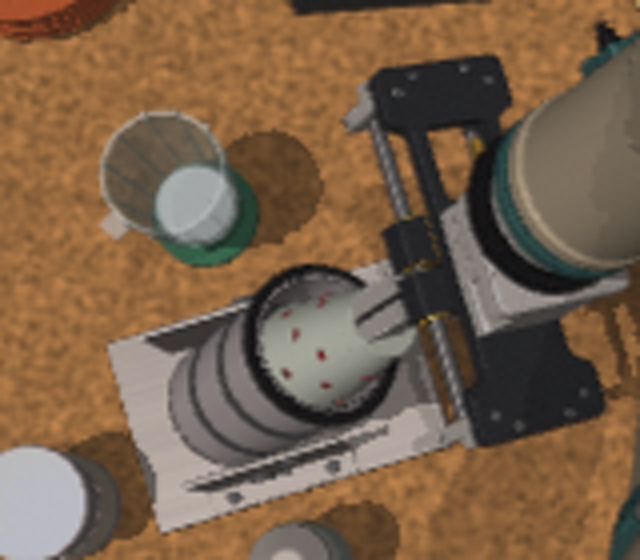

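Emit:
apply_moves:
  steps: [0,0,0,0,0.15,0,-1,0,0,0,0,0.15,0,-1,0,0,0,0,0.15,0,-1,0,0,0,0,0.15,0,-1,0,0,0,0,0.15,0,-1,0,0,0,0,0,0,-1,0,0,0,0,0,0,-1]

```text
t: 33.3
eef_pos: [0.5533, 0.1193, 0.2009]
tcp_rot: [-0.446, 0.548, -0.253, 0.661]
wrist_force: [-0.2, 0.2, -0.7]
opening: 0.003
```

```bash
python3 look.py s3 side,200,20,220,200,3 top,140,120,160,140,4
python3 st.py .025
```

```text
turn(5deg) [-0.01  0.04  0.01] shift now-axes [-0.3   0.61  0.03] goal-axes [-0.3   0.61  0.03] world [-0.0035  0.0137 -0.0094]
F.a -0.7908216600504844 F [ 0.21932284  0.47058768 -0.69389554] tau [-0.49526563 -0.1490061  -0.00842101] 0.009703291270292232 tcp along 0.040159184678002766
[284.40500201 133.49808904] [234.80425871 198.33845912]
```

View pics/s3_sidez.png

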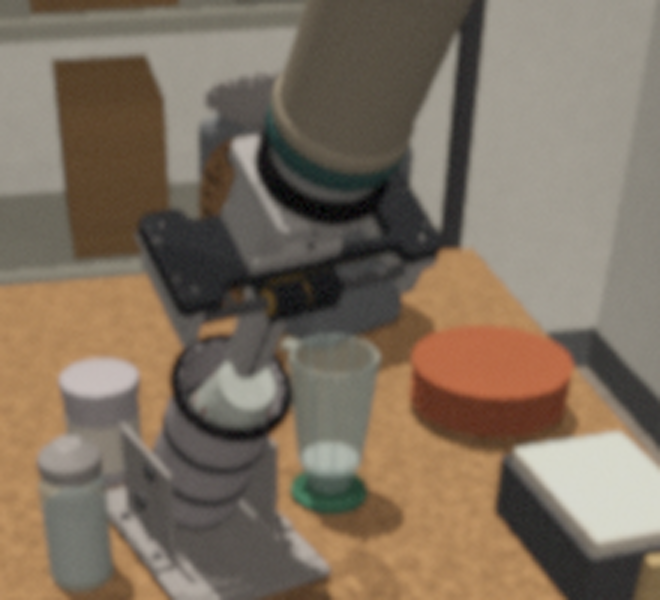

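View pics/s3_topz.png

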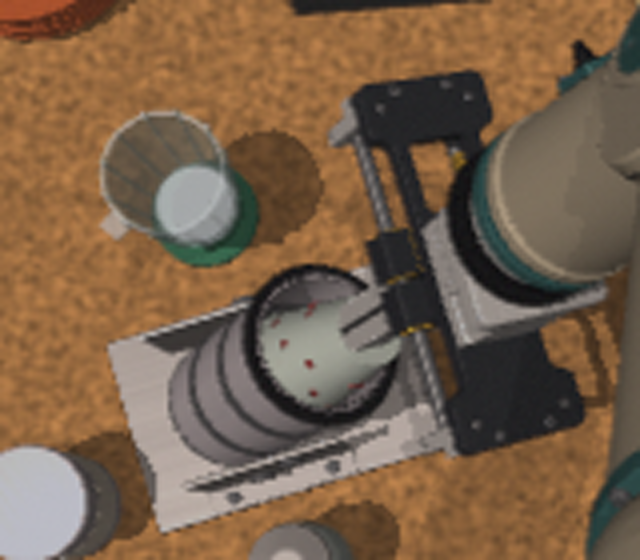

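Emit:
apply_moves:
  steps: [0,0,0,0,0.15,0,-1,0,0,0,0,0.15,0,-1,0,0,0,0,0.15,0,-1,0,0,0,0,0.1,0,-1,0,0,0,0,0,0,-1,0,0,0,0,0,0,-1]

```text
t: 34.0
eef_pos: [0.5531, 0.1258, 0.1912]
tcp_rot: [-0.444, 0.547, -0.254, 0.662]
wrist_force: [0.6, -3.4, 11.9]
opening: 0.004
```

```bash
python3 st.py .025
```

```text
turn(5deg) [-0.06  0.05  0.01] shift now-axes [-0.28  0.14 -0.03] goal-axes [-0.28  0.14 -0.03] world [-0.0032  0.007   0.0005]
F.a 12.045695121667299 F [ 0.61622555 -3.40216986 11.93112245] tau [ 0.27349309  0.14728303 -0.00869837] 0.003771878029395165 tcp along 0.02843330655965537
[283.63246231 136.52183551] [232.04928988 199.08860009]
```

Emit:
apply_moves:
  steps: [0,0,0,0,0.1,0,-1,0,0,0,0,0.05,0,-1,0,0,0,0,0,0,-1]

```text
t: 34.3
eef_pos: [0.5545, 0.1271, 0.1905]
tcp_rot: [-0.443, 0.546, -0.255, 0.664]
wrist_force: [2.0, -5.8, 24.3]
opening: 0.001
```

```bash
python3 st.py .025;python3 look.py s4 side,200,20,220,200,3 top,140,120,160,140,4
```

```text
turn(5deg) [-0.11  0.06  0.01] shift now-axes [-0.26  0.09 -0.11] goal-axes [-0.26  0.1  -0.11] world [-0.0046  0.0057  0.0012]
F.a 24.135301201900667 F [ 2.02516241 -5.7917235  24.32754065] tau [1.06695567 0.52135074 0.04450926] 0.0012691245952906422 tcp along 0.027390863195470207
[284.15831694 136.48515458] [231.45495776 198.48567459]
```

View pics/s4_sidez.png

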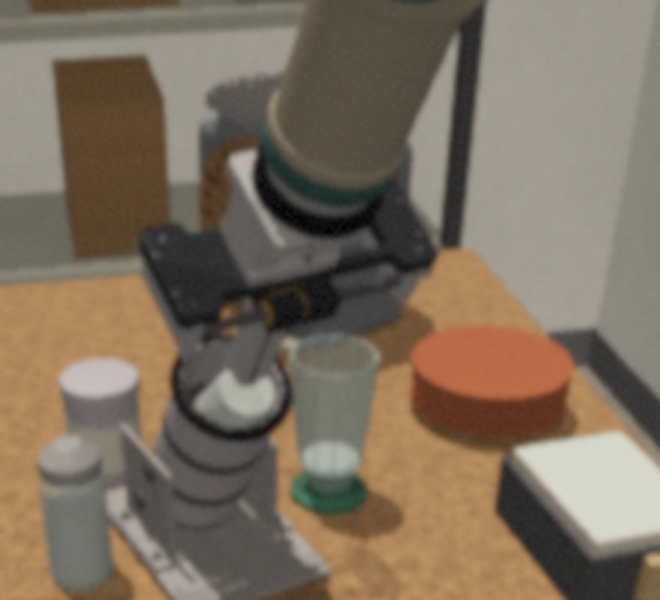

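View pics/s4_topz.png

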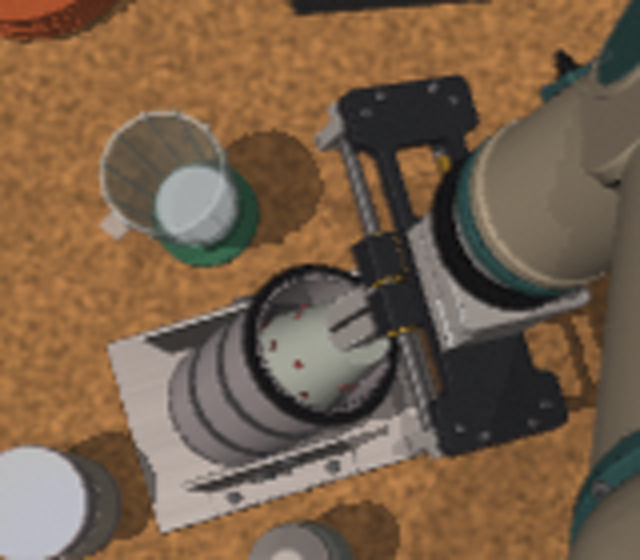

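Emit:
apply_moves:
  steps: [0,0,0,0,-0.3,0,-1,0,0,0,0,-1,0,-1,0,0,0,0,-1,0,-1,0,0,0,0,-1,0,-1,0,0,0,0,-1,0,-1,0,0,0,0,-1,0,-1,0,0,0,0,0,0,-1]

```text
t: 35.1
eef_pos: [0.5729, 0.0626, 0.3027]
tcp_rot: [-0.445, 0.547, -0.256, 0.662]
wrist_force: [0.5, -0.5, -0.1]
opening: 0.002
```

```bash
python3 look.py s5 side,230,100,100,80,7 top,180,160,100,80,7; python3 - <<'E'
from h import *
import cv2
b=np.cross(ty,a)
for c,(u0,v0,k) in {"side":(240,100,8),"top":(190,170,8)}.items():
    im=cv2.imread(f"pics/s5_{c}.png")[v0:v0+70,u0:u0+80]; im=cv2.resize(im,None,fx=k,fy=k,interpolation=2)
    for (s,off,tilt,col) in [(.014,.005,.03,(0,255,0)),(.014,.010,.12,(0,0,255)),(.014,.015,.17,(255,0,0))]:
        ax=np.cos(tilt)*a+np.sin(tilt)*b; e2=np.cross(ty,ax); C=M+s*a+off*b
        for r,q in((.020,0),):
            pts=np.array([proj(c,C-q*ax+r*(np.cos(t)*e2+np.sin(t)*ty)) for t in np.linspace(0,6.283,80)])
            cv2.polylines(im,[np.int32((pts-[u0,v0]+.5)*k)],True,col,1)
    cv2.imwrite(f"pics/ov5_{c}.png",im)
E
```

```text
(no output)
```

View pics/ov5_side.png

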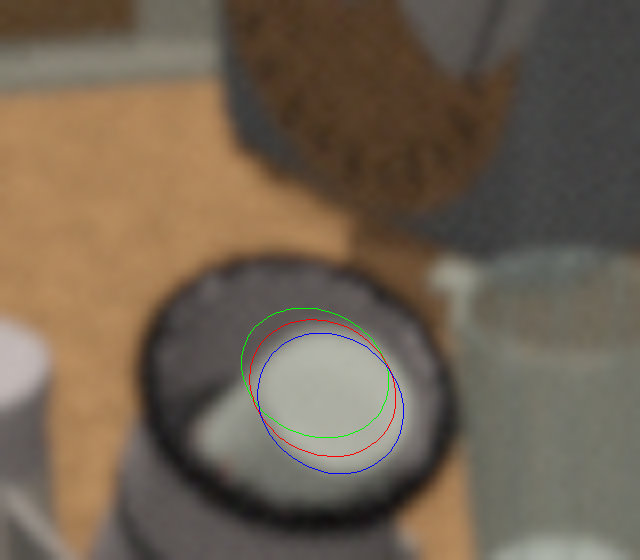

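View pics/ov5_top.png

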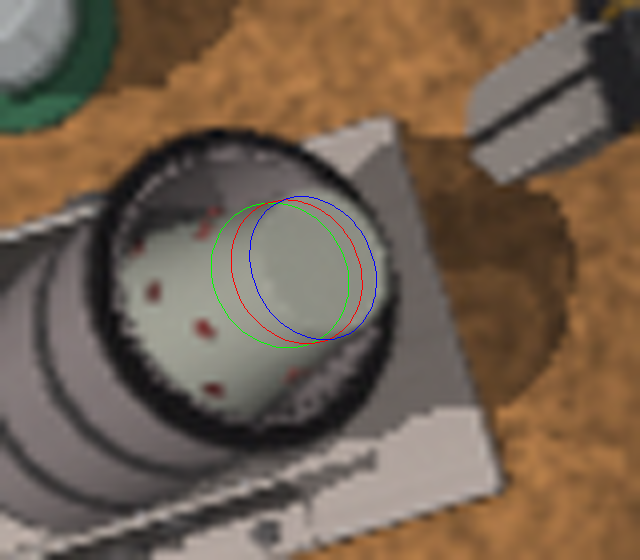

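View pics/s5_side.png

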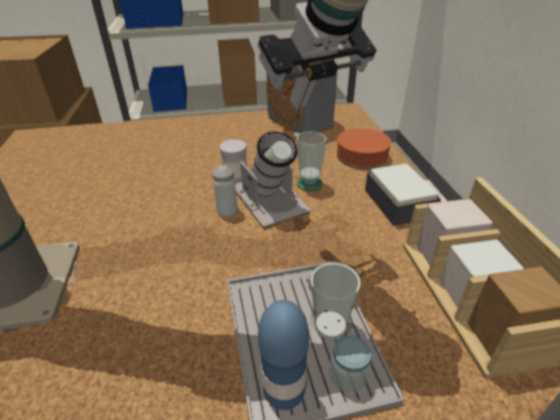

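```bash
cat > ov.py <<'E'
from h import *
import cv2,sys
n=sys.argv[1]; s=float(sys.argv[2]); off=float(sys.argv[3]); tl=[float(x) for x in sys.argv[4:]]
b=np.cross(ty,a); cols=[(0,255,0),(0,0,255),(255,0,0)]
tiles=[]
for c,(u0,v0) in {"side":(254,125),"top":(198,182)}.items():
    k=12
    im=cv2.imread(f"pics/{n}_{c}.png")[v0:v0+40,u0:u0+45]; im=cv2.resize(im,None,fx=k,fy=k,interpolation=2)
    g=im.astype(float); im=np.clip((g-60)*255/130,0,255).astype(np.uint8)
    raw=im.copy()
    for tilt,col in zip(tl,cols):
        ax=np.cos(tilt)*a+np.sin(tilt)*b; e2=np.cross(ty,ax); C=M+s*a+off*b
        P=[]
        for q in np.linspace(0,.045,12):
            r=.02+.144*q
            P+= [proj(c,C-q*ax+r*(np.cos(t)*e2+np.sin(t)*ty)) for t in np.linspace(0,6.283,60)]
            if q==0: cv2.polylines(im,[np.int32((np.array(P)-[u0,v0]+.5)*k)],True,col,1)
        h=cv2.convexHull(np.float32(P))[:,0]
        cv2.polylines(im,[np.int32((h-[u0,v0]+.5)*k)],True,col,1)
    cv2.imwrite(f"pics/ovz_{n}_{c}.png",im); cv2.imwrite(f"pics/raw_{n}_{c}.png",raw)
E
python3 ov.py s5 .014 .0135 .06 .13 .2
```

```text
(no output)
```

View pics/ovz_s5_side.png

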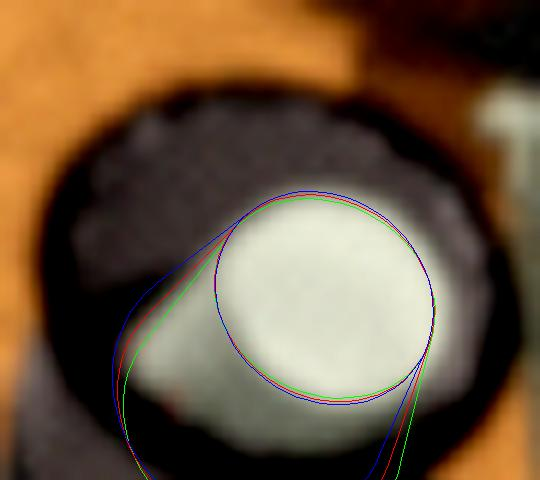

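View pics/ovz_s5_top.png

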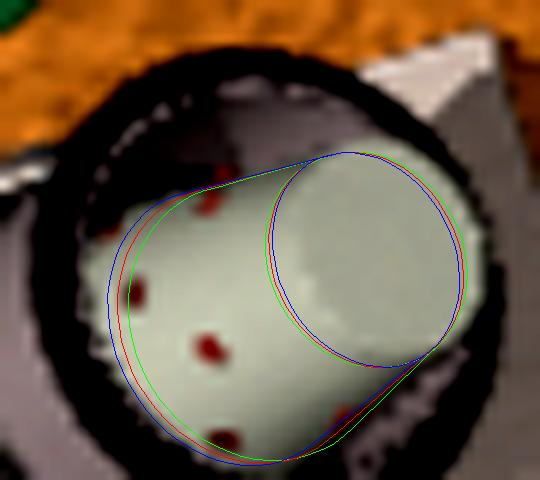

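View pics/raw_s5_top.png

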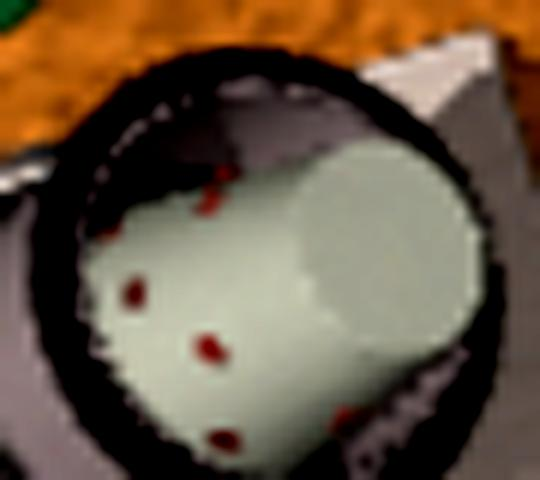

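```bash
python3 - <<'E'
from h import *
X,e=tri((280.8,149.25),(229.8,202.1)); b=np.cross(ty,a); d=X-M
print(X,e,d@a,d@b,d@ty)
# mouth check with collar ellipses
import cv2
for c,(u0,v0,w,h) in {"side":(250,120,60,60),"top":(190,175,70,60)}.items():
    im=cv2.imread(f"pics/{c}0.png")[v0:v0+h,u0:u0+w].astype(int)
    m=(im.max(2)<62).astype(np.uint8)
    cs,_=cv2.findContours(m,cv2.RETR_EXTERNAL,cv2.CHAIN_APPROX_NONE); k=max(cs,key=cv2.contourArea)
    el=cv2.fitEllipse(k); print(c,np.array(el[0])+[u0,v0],el[1],proj(c,M),cv2.contourArea(k))
E
```

```text
[0.55270474 0.12325805 0.17751384] 0.0022275096048967554 0.01773936983414482 0.0156978024449269 -0.0002493409289672011
side [277.13457108 146.0943222 ] (35.32810974121094, 38.71318054199219) [276.53912475 147.86299674] 217.0
top [218.81247711 207.28032684] (38.92365646362305, 43.2790412902832) [220.06483349 205.91993725] 1193.0
```

```bash
sed -e 's/"top":(198,182)}/"top":(195,182)}/' -e 's/pts=0//' ov.py > ov2.py; python3 - <<'E'
s=open('ov2.py').read()
s=s.replace("P+= [proj(c,C-q*ax","P+= [SH[c]+proj(c,C-q*ax").replace("b=np.cross(ty,a);","b=np.cross(ty,a); D=M+s*a+off*b; SH={'side':np.array([280.8,149.25])-proj('side',D),'top':np.array([229.8,202.1])-proj('top',D)}; print(SH);")
open('ov2.py','w').write(s)
E
python3 ov2.py s5 .014 .0145 .05 .15 .25
```

```text
{'side': array([ 0.00582603, -0.43629785]), 'top': array([ 1.27403941, -0.93958261])}
```

View pics/ovz_s5_top.png

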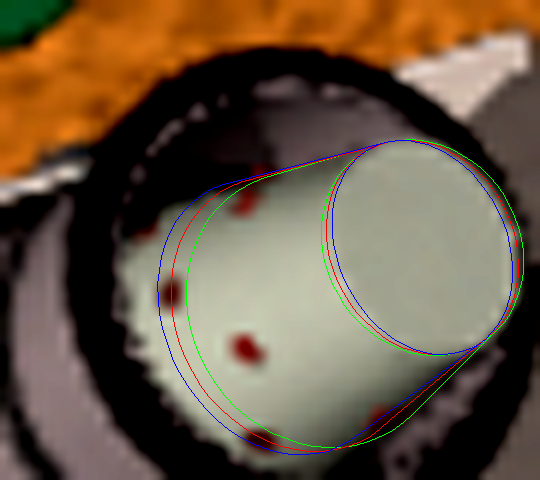

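View pics/ovz_s5_side.png

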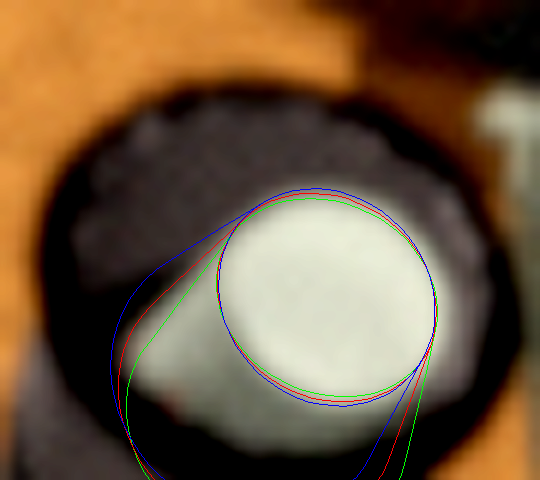

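```bash
python3 - <<'E'
from plant import hand_in,env
o=env.get_obs();print(o["t"],o["eef_pos"],o["wrist_force"])
print(hand_in())
E
```

```text
35.2 [0.57082462 0.0648734  0.30024691] [ 0.11421192  0.32714165 -0.15236853]
the job is handed in; nothing more can be done
None
```

I fed all three small tumblers into the tube rim first, one at a time. I then pressed the stack down with closed fingers, backed the arm clear and handed in at 35.2 s of the 72 s allowed.

**Depth:** On the final press the stack stopped moving and the force rose to about 24 N. The fingertips were then about 16 mm above the mouth. Allowing for the last tumbler's tilt, its foot is about 14 mm proud, which is the value expected with the follower at the bottom. The follower itself can't be seen, so this is worked out rather than read directly.

**Disagreement:** The side camera matched 14 mm to within 1 mm. Triangulating with both cameras gave about 17.7 mm, with the two lines of sight missing each other by 2 mm. Even that puts the follower at about 80 mm, just above the 79 mm limit.

**Tilt:** The last tumbler leans on the lower wall of the tube. Its foot is about 14–16 mm off the axis, which puts its centre at roughly 8–10 mm against the 14 mm limit. Its tilt is about 0.10–0.15 rad against the 0.2 limit. The two tumblers inside it are hidden, so their tilt was not measured.

**Bystanders:** In the last pictures the flask, big tumbler, jar, jug, shaker and caddy stand where they were. I judged this by eye and did not measure it.

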